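Load a filter cartridge into the bayonet carriage and send it up the ramp

TASK

Take the white filter cartridge from its leaning rest, stand it upright on the bare bench top and let go, then take it again by the blue bar on its top. Set it into the round bayonet socket of the carriage with its orange lugs in the two slots, push it in against the spring, twist it clockwise (seen from above) until it locks with the bar in line with the ramp, and let go of it while the carriage is still at the foot of the ramp. Then push the carriage up the ramp fully against the red stop and leave it there; leave the amber jar, timer and beaker where they are.

Things in the scene. Friction and masses are not known exactly. Their poses are not given: they have to be found in the camera images.
- cartridge_mid (a point): Middle of the filter cartridge, 67.5 mm above its foot (135 mm tall, 0.3 kg). z runs from foot to top. Grey neck 44 mm in diameter up to 34 mm, with two orange lugs along +x and -x (to 33 mm from the axis, 15 mm wide, 6 to 14 mm above the foot); white barrel 50 mm in diameter, 34 to 105 mm; blue cap to 109 mm; bar handle on top. Starts leaning 45 degrees in the rest; stands steadily on its foot.
- cartridge_bar (a point): Middle of the blue bar handle on the cartridge's top, 122 mm above its foot, same axes as cartridge_mid. The bar is 46 mm long along x (in line with the lugs), 15 mm thick along y, from 109 (cap's top) to 135 mm above the foot.
- rest: Fixed grey leaning rest, base 80 x 130 mm, origin on the bench under its middle. The cartridge leans in it towards the rest's +y, foot low at -y on a small plate, barrel on two steel rails under it (5 mm radius, 16 mm to either side, 42 to 98 mm from the foot). The barrel's sides and upper face are free: it can be pinched from above across the barrel, along the rest's x.
- socket (a point): Centre of the bayonet socket's mouth, on its steel lip's top face, on the carriage. z vertical, x horizontal, up the ramp. Mouth 50 mm in diameter, lip outside 82 mm. Inside is a spring plate, at first 14 mm below the lip's top, on which the cartridge's foot comes to rest with its lugs in the slots. The lugs can turn under the lip while the foot is 24 to 31 mm (bottom) below the lip's top.
- slot (a point): Middle of one of the two opposite slots in the lip, 31 mm from the socket's axis on the line 60 degrees anticlockwise (from above) of the socket's x; the other lies opposite. Slots reach 36 mm from the axis, are 20 mm wide at the mouth and widen outwards; wide white marks on the rim show them. Turning anticlockwise from the slots is blocked.
- lock_mark (a point): One of two narrow red marks on the rim, on the socket's x line, 40 mm from its axis: where lugs and bar point when locked, 60 degrees clockwise of the slots; a solid stop comes 5 to 8 degrees later. Let go there, the spring lifts the cartridge and its lugs rise into notches under the lip: locked, with its foot 20 mm below the lip's top.
- spring_plate (a joint): How far the spring plate in the socket is pressed down (m): 0 at rest, 0.017 at the bottom, 0.006 under a locked cartridge. It pushes up with 5 N at 0, 12 N at the bottom.
- carriage (a joint): How far the carriage has gone up the ramp (m): 0 at the foot, 0.075 against the red stop; it starts at 0 to 0.012. The ramp rises 7 degrees towards the socket's x. The carriage has about 4 N of friction and stays where it is left.
- post_top (a point): Centre of the top face of the black push post on the carriage, 90 mm behind the socket's axis, x up the ramp. The post is 24 mm long along x, 14 mm thick along y and 100 mm tall; it can be pushed from behind or pinched from above.
- amber_jar: Bystander: amber jar with black lid, 56 mm in diameter, 75 mm tall, origin at its foot.
- timer_mid (a point): Bystander: middle of a small bench timer, 59 x 64 x 18 mm, lying flat. The bench between rest and ramp is otherwise bare, with room to stand the cartridge 0.05 m or more behind (further from the robot than) the timer or to its left; a blue instrument, about 0.2 m tall with its copper spool, stands fixed at the back there, its front some 0.58 m from the robot.
- beaker: Bystander: small beaker, 56 mm in diameter, 72 mm tall, origin at its foot.

How it is judged:
By the outcome, as a careful person would: the job done as asked, in the order asked, and still so for the second after the job is handed in, with the robot touching nothing.
It also fails if it takes over 72 s, if anything falls off the work surface, if the arm or the gripper's body presses on something with over 40 N, if the wrist force passes 120 N, or if a joint passes its speed limit or range.

ROBOT

A 6-joint arm with a two-finger parallel gripper is mounted at the origin on a cart in front of the work surface, level with it; the furniture and walls round the work are solid. World frame = base frame: x ahead of the robot, y to its left, z up, the work surface at z = 0. Lengths are in m, angles in degrees, forces in N, time in s.
With the tool pointing down it reaches from about 0.3 to 0.775 m from the base axis. Payload 14.6 kg.
Tool frame: the origin (TCP) lies midway between the tips of the shut fingers; the grasp point (between the pads) lies 19 mm behind it (ctrl.grasp_offset is the z of the grasp point in the tool frame, in m); z points along the fingers, y is the direction in which the jaws open and shut (so a half turn about z gives the same grasp; the last joint's range is limited). The gripper opens to 85 mm and grips with 20 to 120 N. Pads are 22 mm wide; open, the fingers measure 114 mm over their backs; the gripper's body (76 mm by 85 mm) begins 54 mm behind the grasp point. The pads swing forward as they close: fully open they stand 13 mm farther back than shut.
Start: joints at [-70.05, 17.183, 87.147, -0, 75.671, -3.816], TCP at [0.222, -0.503, 0.231] pointing down, gripper open.
Joint ranges: [-173.82, 173.82], [-45.26, 126.66], [13.44, 144.39], [-59.66, 239.66], [0, 175.72], [-146.38, 146.38]. Speed limits (degrees/s): [127.2, 127.2, 147.25, 180, 180, 180].

INTERFACE

Orientations are given as a 3x3 rotation matrix whose columns are the frame's x, y, z axes.
In Python, from cell import ctrl gives the robot as it stands. The module is installed in compiled form; this text tells all that it offers.
- The arm moves only by the shell command python3 -m handwheel 'ROWS' [FORCE]. ROWS is JSON, a list of rows, each an object with "xyz": the shift along the tool's x, y, z in m, a list of three; "yaw": the turn about the tool's z in rad; "jaw": the opening, from 0 (shut) to 1 (fully open). In form: [{"xyz": [dx, dy, dz], "yaw": yaw, "jaw": jaw}, ...]. A call has exactly 8 rows; each row is the pose to reach, as a shift and turn from the pose commanded when the call began, along the tool's axes at that moment; what a row does not reach only later rows make up. A row lasts 1/8 s, in which the tool goes at most 62.5 mm and 10.7 degrees, less where a joint would pass 70% of its speed; a pose out of reach is approached as far as the arm can. A call with a gripper value outside its range is refused whole. The fingers move at their own pace and stop on an object; FORCE is the grip in N (left out, the last holds). Time passes only in rows, so rows that repeat a pose let the fingers close, or fill a call up. It gives the time, the measured TCP pose, the force and the opening at its end, in the units of the state.
- ctrl.get_obs(): the state, without advancing time (a new reading comes with each control period).
- ctrl.read_camera(name): name is "scene" or "side" or "wrist"; returns the picture (420x560x3 uint8, red, green, blue); there is no depth.
- ctrl.camera_model(name): a dict with "vfov" (degrees; the focal length in pixels is half the picture's height over the tangent of half this angle, whatever the lens; pixels are square), "cx", "cy" (the principal point, pixels), "k1" (the pictures are not rectified: a ray, as slopes to the right and down, at radius r is drawn at 1 + k1 r^2 times it, then the intrinsics apply), "eye" and "attitude" of the camera in the world; the wrist camera has in their place "tool_from_camera" (4x4, takes a point from camera to tool coordinates, whose origin is the TCP and whose axes are the flange's). Camera axes: x right, y up, looking along -z (the intrinsics and any distortion apply to the point x, -y, -z); pixel columns grow to the right and rows downward; lengths in m; the calibration is good to about 2 mm. A picture is of the moment at which its call begins: read the wrist's pose just before it. camera_model takes no time and is no camera call.
- ctrl.finish_job(): hands the job in, once; it reports no verdict.
The state is a dict: "time": time; "joint_pos": joint angles; "qvel": joint speeds; "joint_torque": joint torques, N m; "position": TCP position; "tool_rot": TCP orientation; "wrist_force": force on the tool from outside, world axes, zero at the start; "torque": the same for the moment, N m; "width": finger opening in m.
Only numpy, scipy, OpenCV 4.12 (cv2) and the standard library are available. Lean on these libraries where they do the work, as an engineer would, in place of code of your own. Each camera call takes 0.05 s, during which the arm holds its last target.

## Working session

There is one attempt and no reset: what is moved stays moved. The work goes in short steps, Python scripts to look and compute and a shell command to move; the robot and the scene stay as the last step left them, time stands still between calls to the robot, and variables do not carry over. Pictures are saved under pics/ and viewed, and the job is handed in when it is done.

```bash
mkdir -p pics; ls; python3 - <<'E'
from cell import ctrl
import cv2
print(ctrl.get_obs(), ctrl.grasp_offset)
for n in ("scene","side","wrist"):
    m=ctrl.camera_model(n); print(n,m)
    cv2.imwrite(f"pics/{n}0.png",ctrl.read_camera(n)[:,:,::-1])
E
```

```text
pics
{'time': 0.0, 'joint_pos': array([-7.00504131e+01,  1.72163858e+01,  8.71808869e+01,  7.21211191e-04,
        7.56703598e+01, -3.81449971e+00]), 'qvel': array([-0.07660738,  0.02708702,  0.01714597, -0.07941764, -0.00346818,
       -0.10112485]), 'joint_torque': array([-1.54947415e-03, -5.43502343e+01, -3.61789584e+01, -1.12761024e-04,
        4.02244172e-03, -1.04613645e-05]), 'position': array([ 0.2215657 , -0.503138  ,  0.23070973]), 'tool_rot': array([[ 9.15213709e-01,  4.02968626e-01, -3.91283489e-04],
       [ 4.02968805e-01, -9.15213036e-01,  1.11373762e-03],
       [ 9.06935674e-05, -1.17698298e-03, -9.99999303e-01]]), 'wrist_force': array([ 0.58403373, -0.24520218,  0.96848046]), 'torque': array([ 0.03106874, -0.02493371,  0.07989397]), 'width': 0.08502575769852273} -0.0187
scene {'vfov': 44.76229644226784, 'cx': 287.1891726474242, 'cy': 204.3290981296365, 'k1': 0.06288461239472595, 'eye': array([0.02400781, 0.77508211, 0.81831123]), 'attitude': array([[-0.84937208,  0.3274253 , -0.41395621],
       [-0.52768207, -0.51061762,  0.67883819],
       [ 0.01089546,  0.79502347,  0.60648081]])}
side {'vfov': 44.256546147620725, 'cx': 281.1733531964216, 'cy': 210.98299822750272, 'k1': -0.030662868814793003, 'eye': array([0.18684736, 0.81765091, 0.82461219]), 'attitude': array([[-0.92452148,  0.25087975, -0.28691356],
       [-0.38045922, -0.5628563 ,  0.73378714],
       [ 0.02260123,  0.78756088,  0.61582225]])}
wrist {'vfov': 69.70224816744418, 'cx': 278.54858518410094, 'cy': 211.8179162426633, 'k1': -0.014134214836009774, 'tool_from_camera': array([[ 4.41637322e-04,  9.45907990e-01,  3.24434707e-01,
         8.43981384e-02],
       [ 9.99999768e-01, -5.86205999e-04,  3.47865739e-04,
         1.13385092e-03],
       [ 5.19234554e-04,  3.24434478e-01, -9.45908029e-01,
        -1.42854894e-01],
       [ 0.00000000e+00,  0.00000000e+00,  0.00000000e+00,
         1.00000000e+00]])}
```

View pics/scene0.png

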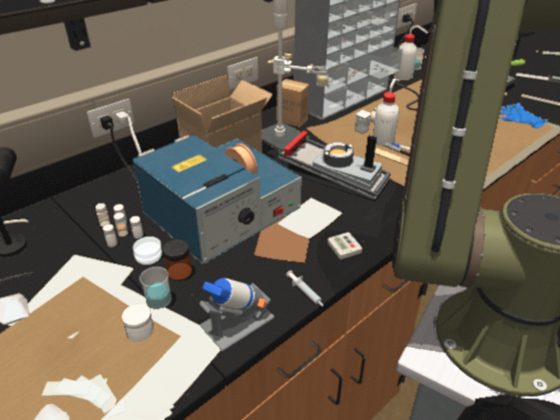

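View pics/side0.png

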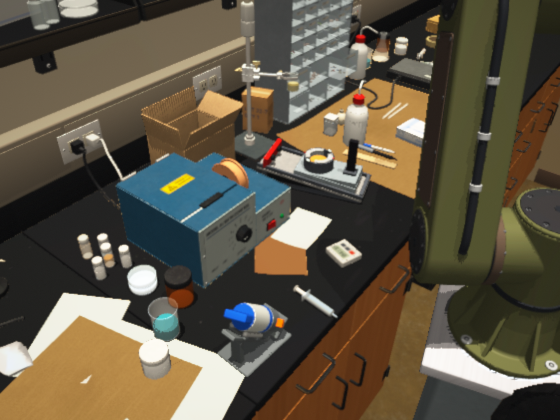

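View pics/wrist0.png

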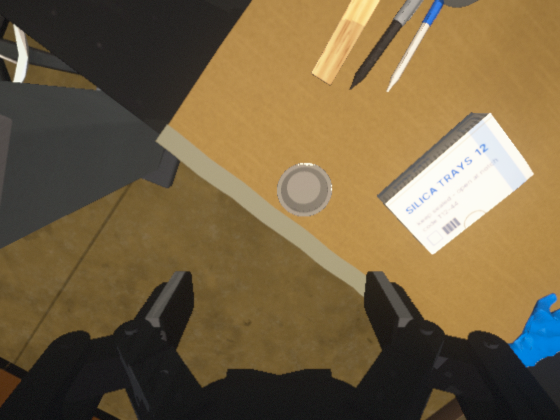

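```bash
cat > h.py <<'E'
import numpy as np, cv2
from cell import ctrl
def K(m):
    f=210/np.tan(np.radians(m['vfov'])/2)
    return f
def pose(m,obs=None):
    if 'eye' in m: return np.array(m['attitude']),np.array(m['eye'])
    T=np.array(m['tool_from_camera']);R=np.array(obs['tool_rot']);p=np.array(obs['position'])
    return R@T[:3,:3], R@T[:3,3]+p
def ray(n,uv,obs=None):
    m=ctrl.camera_model(n);f=K(m)
    d=np.array([[f*0+(uv[0]-m['cx'])/f,(uv[1]-m['cy'])/f]])
    r=np.linalg.norm(d); q=r
    for _ in range(20): q=r/(1+m['k1']*q*q)
    s=d[0]*(q/r if r else 1)
    R,e=pose(m,obs); v=R@np.array([s[0],-s[1],-1]); return e,v/np.linalg.norm(v)
def onz(n,uv,z,obs=None):
    e,v=ray(n,uv,obs); return e+v*(z-e[2])/v[2]
def tri(rays):
    A=np.zeros((3,3));b=np.zeros(3)
    for e,v in rays:
        P=np.eye(3)-np.outer(v,v);A+=P;b+=P@e
    X=np.linalg.solve(A,b); return X,[np.linalg.norm((np.eye(3)-np.outer(v,v))@(X-e)) for e,v in rays]
def proj(n,X,obs=None):
    m=ctrl.camera_model(n);f=K(m);R,e=pose(m,obs);c=R.T@(np.array(X)-e)
    s=np.array([c[0],-c[1]])/-c[2];s=s*(1+m['k1']*(s@s));return s*f+[m['cx'],m['cy']]
def crop(src,dst,x0,y0,x1,y1,k):
    im=cv2.imread(src)[y0:y1,x0:x1];cv2.imwrite(dst,cv2.resize(im,None,fx=k,fy=k,interpolation=cv2.INTER_CUBIC))
E
python3 - <<'E'
from h import *
crop('pics/scene0.png','pics/s_r.png',190,250,330,350,5)
crop('pics/side0.png','pics/d_r.png',205,280,345,380,5)
crop('pics/scene0.png','pics/s_c.png',260,120,400,200,5)
crop('pics/side0.png','pics/d_c.png',245,130,385,210,5)
E
```

```text
(no output)
```

View pics/s_r.png

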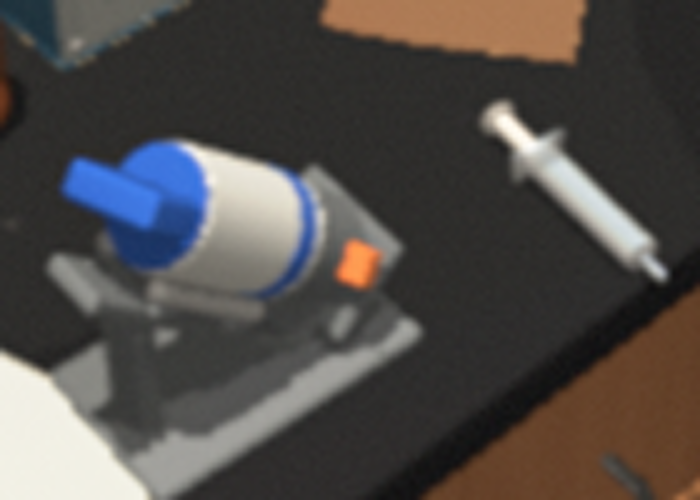

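View pics/d_r.png

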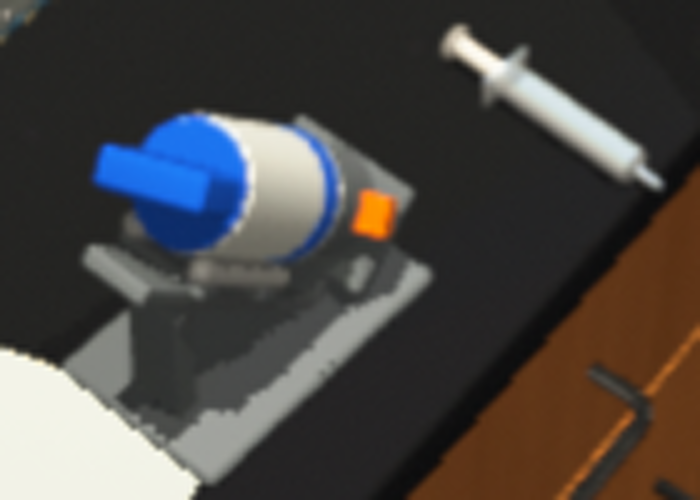

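View pics/s_c.png

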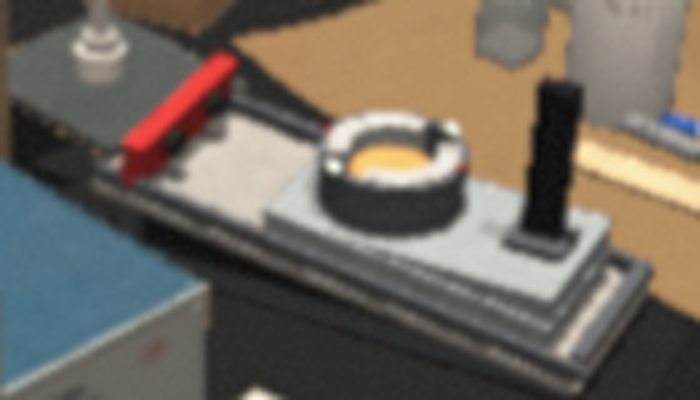

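View pics/d_c.png

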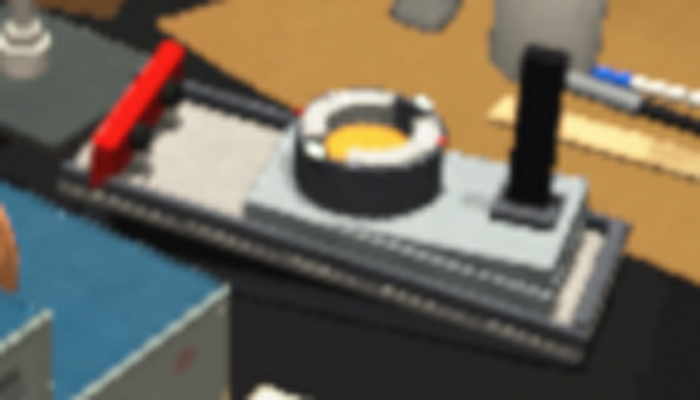

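```bash
python3 - <<'E'
from h import *
def s(c,o): return (o[0]+c[0]/5,o[1]+c[1]/5)
S=(260,120);D=(245,130);SR=(190,250);DR=(205,280)
for nm,a,b,os,od in [("lip c",(393,150),(372,123),S,D),("red far",(328,128),(299,112),S,D),("red near",(463,168),(441,142),S,D),("post",(560,85),(545,52),S,D),
 ("stopL",(130,145),(100,145),S,D),
 ("lug",(358,263),(375,215),SR,DR),("bar tip L",(78,165),(103,150),SR,DR),("bar mid",(110,193),(155,178),SR,DR),("baseR",(420,328),(430,272),SR,DR),("baseN",(160,495),(205,480),SR,DR)]:
    X,e=tri([ray('scene',s(a,os)),ray('side',s(b,od))]); print(nm,X.round(3),np.round(e,4))
# capture extents
for nm,uv in [("timer",(345,245)),("paper corner",(340,208))]: print(nm,onz('scene',uv,0.01).round(3))
for nm,uv in [("timer",(343,253)),("instr corner bottom",(203,278))]: print(nm,onz('side',uv,0.01).round(3))
for nm,uv in [("baseR",(190+420/5,250+328/5)),("baseN",(190+32,349)),("baseBack",(190+50/5,250+370/5)),("plateR?",(190+400/5,250+240/5)),("instr",(205,253))]: print(nm,onz('scene',uv,0.012).round(3))
E
```

```text
lip c [ 0.52  -0.3    0.107] [0.0007 0.0007]
red far [ 0.563 -0.304  0.103] [0.0012 0.0012]
red near [ 0.487 -0.317  0.097] [0.001 0.001]
post [ 0.435 -0.309  0.167] [0.0006 0.0006]
stopL [ 0.652 -0.244  0.094] [0.0012 0.0012]
lug [0.414 0.227 0.065] [0.0011 0.0011]
bar tip L [0.49  0.293 0.136] [0.0006 0.0006]
bar mid [0.462 0.308 0.15 ] [0.0006 0.0006]
baseR [0.397 0.21  0.02 ] [0.0013 0.0013]
baseN [0.439 0.324 0.014] [0.0015 0.0015]
timer [ 0.377 -0.069  0.01 ]
paper corner [ 0.452 -0.19   0.01 ]
timer [ 0.374 -0.065  0.01 ]
instr corner bottom [0.632 0.137 0.01 ]
baseR [0.401 0.202 0.012]
baseN [0.44  0.322 0.012]
baseBack [0.514 0.298 0.012]
plateR? [0.434 0.167 0.012]
instr [0.636 0.132 0.012]
```

```bash
python3 -m handwheel '[{"xyz":[0.02,0,-0.05],"yaw":0,"jaw":1},{"xyz":[0.07,-0.01,-0.08],"yaw":0,"jaw":1},{"xyz":[0.12,-0.02,-0.09],"yaw":0,"jaw":1},{"xyz":[0.17,-0.035,-0.09],"yaw":0,"jaw":1},{"xyz":[0.22,-0.05,-0.09],"yaw":0,"jaw":1},{"xyz":[0.27,-0.06,-0.09],"yaw":0,"jaw":1},{"xyz":[0.31,-0.07,-0.09],"yaw":0,"jaw":1},{"xyz":[0.34,-0.073,-0.09],"yaw":0,"jaw":1}]' 20
python3 - <<'E'
from h import *
import pickle
o=ctrl.get_obs(); im=ctrl.read_camera('wrist')[:,:,::-1]
cv2.imwrite('pics/w1.png',im); pickle.dump(o,open('w1.pkl','wb')); print(o['time'],o['position'],o['tool_rot'],o['qvel'].round(2))
print(proj('wrist',[0.52,-0.3,0.1],o),proj('wrist',[0.435,-0.309,0.167],o))
E
```

```text
time: 1.15
position: [0.5046, -0.2981, 0.321]
tool_rot: [[0.915, 0.404, -0.0], [0.404, -0.915, 0.0], [-0.0, -0.0, -1.0]]
wrist_force: [-0.1, -0.9, 0.6]
width: 0.0855
1.15 [ 0.50461673 -0.29810404  0.3210426 ] [[ 9.14701550e-01  4.04129859e-01 -3.63129390e-04]
 [ 4.04129971e-01 -9.14701518e-01  3.16052315e-04]
 [-2.04428826e-04 -4.35845012e-04 -9.99999884e-01]] [ 20.63  15.86 -20.59  -0.05   4.47  20.99]
[284.35193648 170.07162398] [261.07173606 255.49581478]
```

View pics/w1.png

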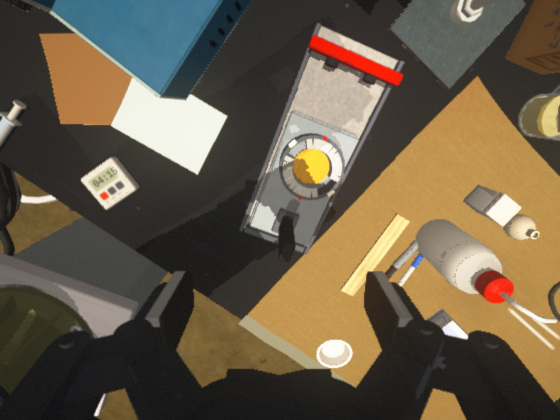

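```bash
python3 - <<'E'
from h import *
import pickle
o=ctrl.get_obs(); im=ctrl.read_camera('wrist')[:,:,::-1]
cv2.imwrite('pics/w2.png',im); pickle.dump(o,open('w2.pkl','wb')); print(o['time'],o['position'],o['tool_rot'][0],o['qvel'].round(2))
print(proj('wrist',[0.52,-0.3,0.1],o),proj('wrist',[0.435,-0.309,0.167],o))
crop('pics/w2.png','pics/w2c.png',200,10,420,290,2)
E
```

```text
1.2 [ 0.50657295 -0.29672828  0.3206384 ] [ 9.14148706e-01  4.05378989e-01 -1.38297889e-04] [-3.02 -1.57  2.75 -0.32 -0.61 -4.11]
[284.84863076 172.14144966] [261.51328229 257.64168891]
```

View pics/w2c.png

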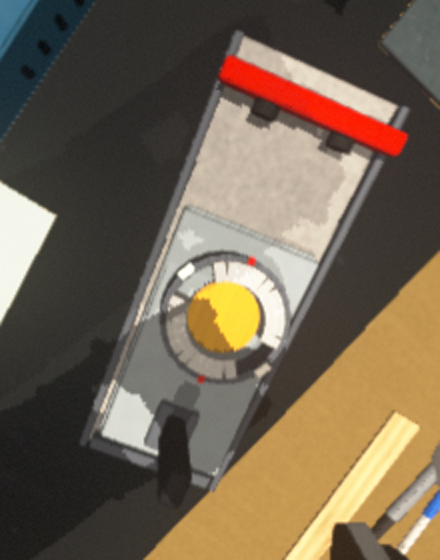

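```bash
python3 - <<'E'
from h import *
import pickle
o=pickle.load(open('w2.pkl','rb'))
im=cv2.imread('pics/w2.png');h=cv2.cvtColor(im,cv2.COLOR_BGR2HSV)
m=((h[:,:,0]<8)|(h[:,:,0]>172))&(h[:,:,1]>130)&(h[:,:,2]>90)
m[:120]=0;m[:, :270]=0;m[:,350:]=0;m[230:]=0
n,l,st,c=cv2.connectedComponentsWithStats(m.astype('uint8'));print(st[1:,4],c[1:].round(1))
S=(260,120);D=(245,130)
s=lambda c,o:(o[0]+c[0]/5,o[1]+c[1]/5)
A=(326,140.5);B=(300.5,199.5)
for nm,w,a,b in [("far",A,(328,128),(299,112)),("near",B,(463,168),(441,142)),("post",(287.5,255),(560,85),(545,52))]:
    X,e=tri([ray('wrist',w,o),ray('scene',s(a,S)),ray('side',s(b,D))]);print(nm,X.round(4),np.round(e,4))
for z in (.08,.085,.09,.095):
    a=onz('wrist',A,z,o);b=onz('wrist',B,z,o);print(z,a.round(4),b.round(4),np.linalg.norm(a-b).round(4),np.degrees(np.arctan2(*(a-b)[[1,0]])).round(1))
E
```

```text
[14  9] [[325.4 140.2]
 [300.  199. ]]
far [ 0.5737 -0.3311  0.0855] [0.0003 0.0023 0.0024]
near [ 0.4928 -0.3348  0.0848] [0.0003 0.0017 0.0017]
post [ 0.4432 -0.3366  0.1515] [0.001  0.0024 0.0019]
0.08 [ 0.5736 -0.3324  0.08  ] [ 0.4915 -0.3361  0.08  ] 0.0822 2.6
0.085 [ 0.5737 -0.3315  0.085 ] [ 0.4927 -0.3351  0.085 ] 0.0812 2.6
0.09 [ 0.5739 -0.3306  0.09  ] [ 0.4939 -0.3342  0.09  ] 0.0801 2.6
0.095 [ 0.574  -0.3297  0.095 ] [ 0.4951 -0.3332  0.095 ] 0.079 2.6
```

```bash
python3 -m handwheel '[{"xyz":[0.02,-0.06,0],"yaw":-0.1,"jaw":1},{"xyz":[0.04,-0.12,0],"yaw":-0.2,"jaw":1},{"xyz":[0.06,-0.18,0],"yaw":-0.3,"jaw":1},{"xyz":[0.08,-0.24,0],"yaw":-0.4,"jaw":1},{"xyz":[0.1,-0.3,0],"yaw":-0.5,"jaw":1},{"xyz":[0.12,-0.36,0],"yaw":-0.6,"jaw":1},{"xyz":[0.14,-0.42,0],"yaw":-0.7,"jaw":1},{"xyz":[0.154,-0.475,0],"yaw":-0.8,"jaw":1}]' 20
python3 - <<'E'
from h import *
import pickle
ctrl.read_camera('scene')
o=ctrl.get_obs(); im=ctrl.read_camera('wrist')[:,:,::-1]
cv2.imwrite('pics/w3.png',im); pickle.dump(o,open('w3.pkl','wb')); print(o['time'],o['position'],o['tool_rot'][0],o['qvel'].round(2))
E
```

```text
time: 2.25
position: [0.4523, 0.1986, 0.3213]
tool_rot: [[0.346, 0.938, 0.0], [0.938, -0.346, -0.0], [-0.0, 0.0, -1.0]]
wrist_force: [0.5, 0.5, -0.4]
width: 0.0855
2.3 [0.45075187 0.20416916 0.32108904] [ 3.37306881e-01  9.41394507e-01 -6.71252321e-04] [-6.86 -1.05  1.3  -0.53 -0.09 -2.21]
```

View pics/w3.png

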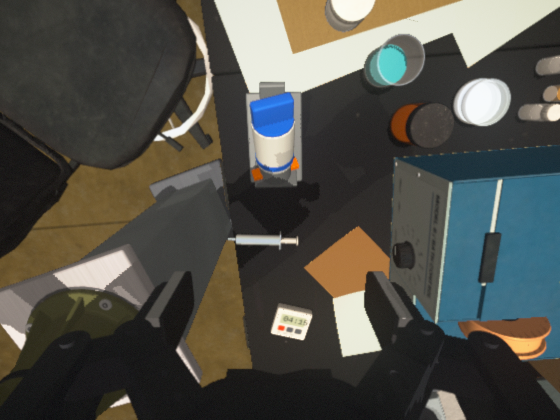

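```bash
python3 - <<'E'
from h import *
crop('pics/w3.png','pics/w3c.png',230,70,330,200,4)
E
```

```text
(no output)
```

View pics/w3c.png

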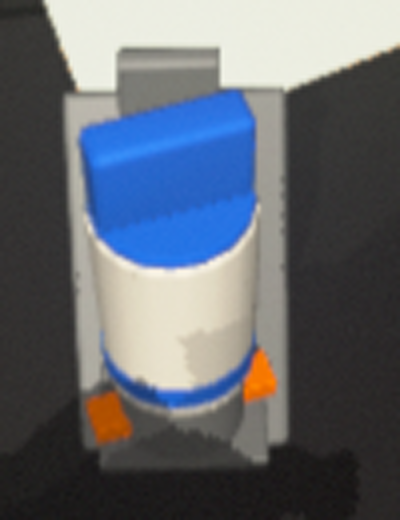

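```bash
python3 - <<'E'
from h import *
import pickle
o=pickle.load(open('w3.pkl','rb'))
W=lambda x,y:(230+x/4,70+y/4)
s=lambda c,o:(o[0]+c[0]/5,o[1]+c[1]/5)
SR=(190,250);DR=(205,280)
for nm,p in [("TL",(65,95)),("TR",(287,90)),("BL",(85,445)),("BR",(290,440))]:
  print(nm,onz('wrist',W(*p),0.012,o).round(4))
for nm,w,a,b in [("lugL",(105,415),(358,263),(375,215)),("bar +x end top",(245,95),(78,165),(103,150)),("bar -x end top",(85,132),(155,205),(208,192))]:
  X,e=tri([ray('wrist',W(*w),o),ray('scene',s(a,SR)),ray('side',s(b,DR))]);print(nm,X.round(4),np.round(e,4))
# barrel silhouettes top edge: left (88,215), right(258,205); bottom (102,350),(255,340)
for z in (.10,.11,.12):
  print(z,[onz('wrist',W(*p),z,o).round(4)[:2] for p in ((88,215),(258,205),(102,350),(255,340),(172,270))])
E
```

```text
TL [0.4439 0.3167 0.012 ]
TR [0.5176 0.292  0.012 ]
BL [0.4049 0.1976 0.012 ]
BR [0.4794 0.1731 0.012 ]
lugL [0.4212 0.2125 0.0465] [0.0008 0.0023 0.0024]
bar +x end top [0.4944 0.2903 0.1304] [0.0032 0.0013 0.0022]
bar -x end top [0.4526 0.2958 0.1359] [0.0031 0.0021 0.004 ]
0.1 [array([0.4452, 0.2773]), array([0.4926, 0.2634]), array([0.435 , 0.2395]), array([0.4793, 0.2269]), array([0.4629, 0.2545])]
0.11 [array([0.4462, 0.2775]), array([0.4923, 0.2639]), array([0.4362, 0.2407]), array([0.4793, 0.2284]), array([0.4633, 0.2552])]
0.12 [array([0.4471, 0.2776]), array([0.4919, 0.2644]), array([0.4375, 0.2418]), array([0.4793, 0.2299]), array([0.4638, 0.256 ])]
```

```bash
python3 -m handwheel '[{"xyz":[0.02,-0.002,0.04],"yaw":-0.015,"jaw":1},{"xyz":[0.04,-0.004,0.08],"yaw":-0.03,"jaw":1},{"xyz":[0.058,-0.004,0.12],"yaw":-0.03,"jaw":1},{"xyz":[0.058,-0.004,0.15],"yaw":-0.03,"jaw":1},{"xyz":[0.058,-0.004,0.17],"yaw":-0.03,"jaw":1},{"xyz":[0.058,-0.004,0.18],"yaw":-0.03,"jaw":1},{"xyz":[0.058,-0.004,0.18],"yaw":-0.03,"jaw":1},{"xyz":[0.058,-0.004,0.18],"yaw":-0.03,"jaw":1}]' 20
python3 - <<'E'
from h import *
import pickle
o=ctrl.get_obs(); im=ctrl.read_camera('wrist')[:,:,::-1]
cv2.imwrite('pics/w4.png',im); pickle.dump(o,open('w4.pkl','wb')); print(o['time'],o['position'],o['tool_rot'][0],o['qvel'].round(2))
E
```

```text
time: 3.35
position: [0.4698, 0.2529, 0.1422]
tool_rot: [[0.321, 0.947, 0.001], [0.947, -0.321, 0.001], [0.001, 0.001, -1.0]]
wrist_force: [-0.7, -0.7, -1.1]
width: 0.0851
3.35 [0.46978287 0.25294154 0.14220973] [0.32055582 0.94722883 0.00122604] [ 0.22 -0.12 -0.05 -0.03 -0.17  0.09]
```

View pics/w4.png

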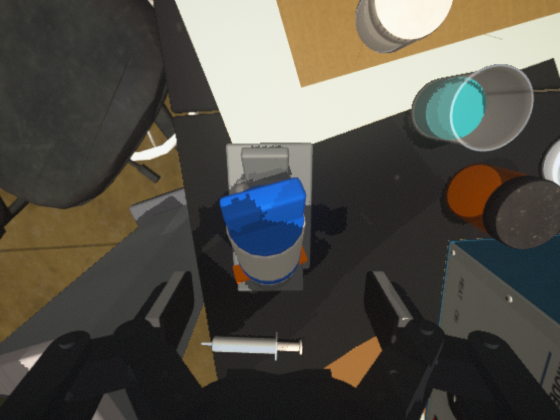

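```bash
python3 - <<'E'
from h import *
import pickle
o=pickle.load(open('w4.pkl','rb'))
im=cv2.imread('pics/w4.png');h=cv2.cvtColor(im,cv2.COLOR_BGR2HSV)
m=(abs(h[:,:,0].astype(int)-110)<12)&(h[:,:,1]>150)&(h[:,:,2]>80);m[:150]=0;m[300:]=0;m[:,:200]=0;m[:,330:]=0
c=max(cv2.findContours(m.astype('uint8'),0,2)[0],key=cv2.contourArea)
print(cv2.boundingRect(c),cv2.approxPolyDP(c,3,True)[:,0].tolist())
C=np.array([.4615,.2449,0]);u=np.array([.309,.951,0]);x=np.array([.951,-.309,0])
def rc(p,z):
  X=onz('wrist',p,z,o)-C;return (X@u).round(4),(X@x).round(4)
for p,z in [((222,197),.127),((303,180),.127),((228,240),.105),((303,240),.105),((229,145),.005),((312,145),.005),((310,265),.005)]: print(p,rc(p,z))
E
```

```text
(219, 178, 87, 78) [[297, 178], [220, 198], [230, 235], [240, 247], [267, 255], [294, 242], [302, 227], [305, 198]]
(222, 197) (np.float64(0.0483), np.float64(-0.0237))
(303, 180) (np.float64(0.0572), np.float64(0.0203))
(228, 240) (np.float64(0.0128), np.float64(-0.0262))
(303, 240) (np.float64(0.0122), np.float64(0.0227))
(229, 145) (np.float64(0.0627), np.float64(-0.0379))
(312, 145) (np.float64(0.0618), np.float64(0.0379))
(310, 265) (np.float64(-0.0614), np.float64(0.0388))
```

```bash
python3 -m handwheel '[{"xyz":[0.005,-0.007,0.015],"yaw":0,"jaw":1},{"xyz":[0.005,-0.007,0.03],"yaw":0,"jaw":1},{"xyz":[0.005,-0.007,0.045],"yaw":0,"jaw":1},{"xyz":[0.005,-0.007,0.057],"yaw":0,"jaw":1},{"xyz":[0.005,-0.007,0.057],"yaw":0,"jaw":0.8},{"xyz":[0.005,-0.007,0.057],"yaw":0,"jaw":0.5},{"xyz":[0.005,-0.007,0.057],"yaw":0,"jaw":0.4},{"xyz":[0.005,-0.007,0.057],"yaw":0,"jaw":0.4}]' 20
python3 - <<'E'
from h import *
import pickle
o=ctrl.get_obs(); im=ctrl.read_camera('side')[:,:,::-1]
cv2.imwrite('pics/d5.png',im); print(o['time'],o['position'],o['wrist_force'],o['width'])
crop('pics/d5.png','pics/d5c.png',180,240,350,380,4)
E
```

```text
time: 4.4
position: [0.4638, 0.2603, 0.0849]
tool_rot: [[0.32, 0.947, -0.001], [0.947, -0.32, 0.0], [0.0, -0.001, -1.0]]
wrist_force: [-6.5, 1.3, 4.1]
width: 0.0492
4.4 [0.46380176 0.26029467 0.08489516] [-6.51323516  1.34658621  4.0877245 ] 0.049241908739799556
```

View pics/d5c.png

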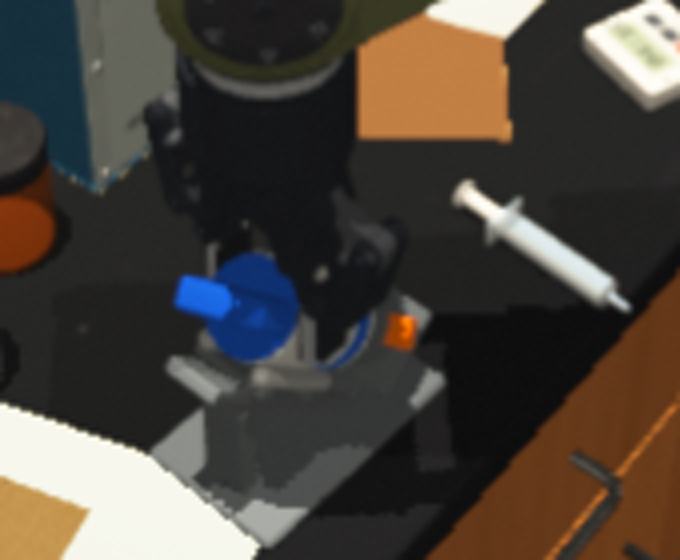

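```bash
python3 -m handwheel '[{"xyz":[0,0,-0.01],"yaw":0,"jaw":0.4},{"xyz":[0,0,-0.025],"yaw":0,"jaw":0.4},{"xyz":[0,0,-0.045],"yaw":0,"jaw":0.4},{"xyz":[0,0,-0.065],"yaw":0,"jaw":0.4},{"xyz":[0,0,-0.085],"yaw":0,"jaw":0.4},{"xyz":[0,0,-0.1],"yaw":0,"jaw":0.4},{"xyz":[0,0,-0.11],"yaw":0,"jaw":0.4},{"xyz":[0,0,-0.11],"yaw":0,"jaw":0.4}]' 20
python3 - <<'E'
from h import *
import pickle
o=ctrl.get_obs(); im=ctrl.read_camera('side')[:,:,::-1]
cv2.imwrite('pics/d6.png',im); print(o['time'],o['position'],o['wrist_force'],o['width'])
crop('pics/d6.png','pics/d6c.png',180,180,350,350,4)
E
```

```text
time: 5.45
position: [0.4645, 0.2601, 0.1948]
tool_rot: [[0.32, 0.947, 0.001], [0.947, -0.32, 0.0], [0.001, 0.001, -1.0]]
wrist_force: [0.6, -0.1, -4.0]
width: 0.0495
5.45 [0.46449482 0.26005258 0.19480987] [ 0.63823312 -0.12415013 -3.9909669 ] 0.04949775508542789
```

View pics/d6c.png

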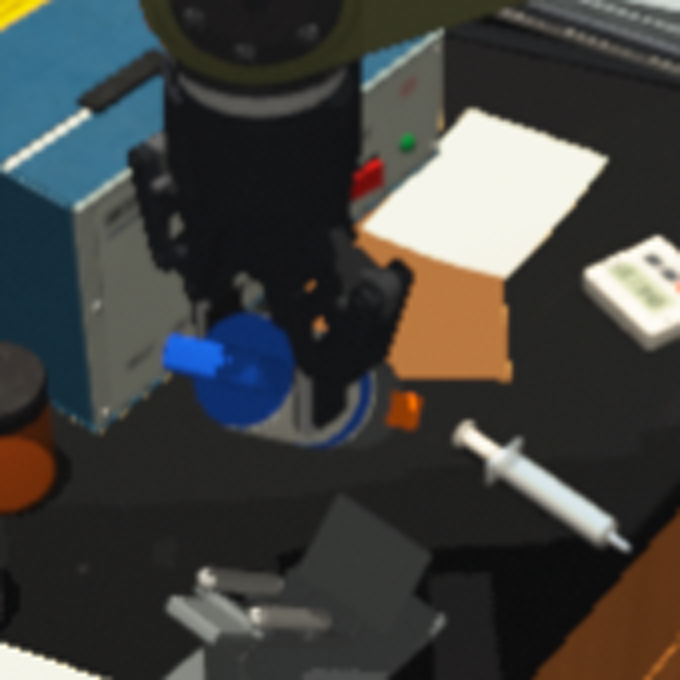

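```bash
python3 - <<'E'
from h import *
import pickle
o=pickle.load(open('w3.pkl','rb'));o4=pickle.load(open('w4.pkl','rb'))
C=np.array([.4615,.2449,0]);u=np.array([.309,.951,0]);x=np.array([.951,-.309,0])
f=lambda X:(((X-C)@u).round(4),((X-C)@x).round(4),X[2].round(4))
X,e=tri([ray('wrist',(272.5,84),o),ray('side',(234,334),o),ray('scene',(190+75/5,250+270/5))]);print('block top',f(X),X,e)
print('beaker',onz('wrist',(385,68),0.0,o),'rim',onz('wrist',(402,58),0.072,o), 'rim4',onz('wrist',(492,110),.072,o4))
print('jar lid',onz('wrist',(432,125),0.075,o),'jar4',onz('wrist',(525,212),.075,o4))
print('blue jar white', onz('wrist',(350,5),0.03,o))
print('syringe',onz('wrist',(232,239),0,o),onz('wrist',(298,241),0,o))
print('sheet',[onz('wrist',p,0,o).round(3)[:2] for p in((305,266),(358,228),(392,262),(335,297))])
print('timer',onz('wrist',(292,321),0.01,o))
print('instr base corner',onz('wrist',(397,157),.2,o),onz('wrist',(397,290),0.02,o))
E
crop() { :; }; python3 - <<'E'
from h import *
crop('pics/w4.png','pics/w4c.png',180,120,340,310,4)
E
```

```text
block top (np.float64(0.0657), np.float64(-0.0044), np.float64(0.0982)) [0.47761118 0.30874158 0.09815329] [np.float64(0.004774829442621973), np.float64(0.009376072602813387), np.float64(0.004843051225040953)]
beaker [0.63880374 0.28368887 0.        ] rim [0.63560893 0.28726958 0.072     ] rim4 [0.63419214 0.28501405 0.072     ]
jar lid [0.65346978 0.20045768 0.075     ] jar4 [0.64839037 0.20443546 0.075     ]
blue jar white [0.60437451 0.36799613 0.03      ]
syringe [0.33639463 0.11401781 0.        ] [0.43955118 0.07330082 0.        ]
sheet [array([0.436, 0.024]), array([0.541, 0.062]), array([ 0.58 , -0.019]), array([ 0.467, -0.054])]
timer [ 0.37973471 -0.06944832  0.01      ]
instr base corner [0.56385478 0.21008132 0.2       ] [ 0.57182606 -0.06179131  0.02      ]
```

View pics/w4c.png

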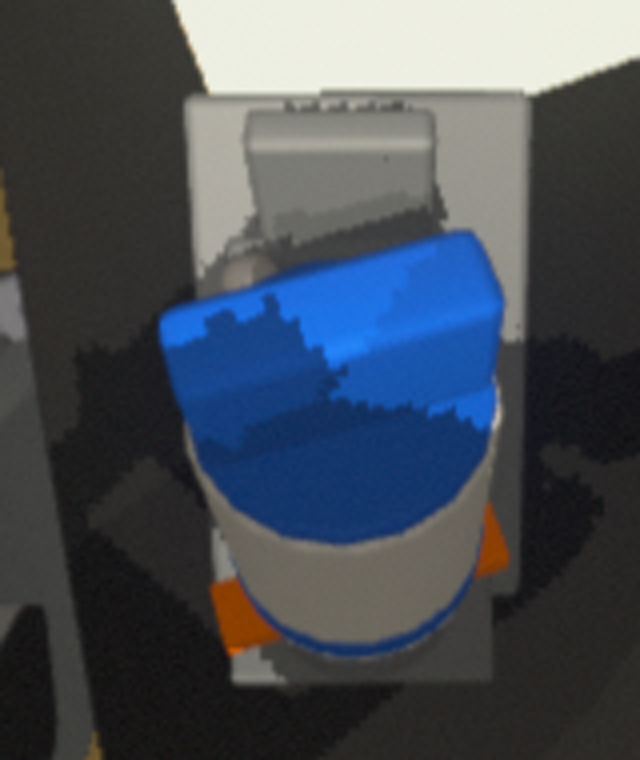

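```bash
python3 - <<'E'
from h import *
import pickle
o=pickle.load(open('w3.pkl','rb'));o4=pickle.load(open('w4.pkl','rb'))
C=np.array([.4615,.2449,0]);u=np.array([.309,.951,0]);x=np.array([.951,-.309,0])
f=lambda X:(((X-C)@u).round(4),((X-C)@x).round(4),X[2].round(4))
for a,b in [((272.5,82),(265,147.5)),((272.5,84.5),(265,157.5))]:
  X,e=tri([ray('wrist',a,o),ray('wrist',b,o4)]);print(f(X),np.round(e,4))
E
```

```text
(np.float64(0.0705), np.float64(-0.0007), np.float64(0.0933)) [0.0004 0.0004]
(np.float64(0.0667), np.float64(-0.0003), np.float64(0.1092)) [0.0002 0.0002]
```

```bash
python3 -m handwheel '[{"xyz":[0.035,0,0],"yaw":0,"jaw":0.4},{"xyz":[0.075,0,0],"yaw":0,"jaw":0.4},{"xyz":[0.115,0,0],"yaw":0,"jaw":0.4},{"xyz":[0.147,0,0],"yaw":0,"jaw":0.4},{"xyz":[0.147,0,0.025],"yaw":0,"jaw":0.4},{"xyz":[0.147,0,0.05],"yaw":0,"jaw":0.4},{"xyz":[0.147,0,0.075],"yaw":0,"jaw":0.4},{"xyz":[0.147,0,0.083],"yaw":0,"jaw":0.4}]' 20
python3 -m handwheel '[{"xyz":[-0.003,0,0],"yaw":0,"jaw":0.4},{"xyz":[-0.009,0,0],"yaw":0,"jaw":0.4},{"xyz":[-0.015,0,0],"yaw":0,"jaw":0.4},{"xyz":[-0.021,0,0],"yaw":0,"jaw":0.4},{"xyz":[-0.027,0,0],"yaw":0,"jaw":0.4},{"xyz":[-0.03,0,0],"yaw":0,"jaw":0.4},{"xyz":[-0.03,0,0],"yaw":0,"jaw":0.4},{"xyz":[-0.03,0,0],"yaw":0,"jaw":0.4}]' 20
python3 - <<'E'
from h import *
im=ctrl.read_camera('side')[:,:,::-1]
cv2.imwrite('pics/d7.png',im)
crop('pics/d7.png','pics/d7c.png',150,220,350,400,4)
E
```

```text
time: 6.5
position: [0.5106, 0.3987, 0.1087]
tool_rot: [[0.32, 0.947, -0.003], [0.947, -0.32, -0.002], [-0.003, -0.002, -1.0]]
wrist_force: [-0.2, -0.2, -2.5]
width: 0.0492
time: 7.5
position: [0.5018, 0.3709, 0.1112]
tool_rot: [[0.32, 0.947, -0.0], [0.947, -0.32, 0.0], [-0.0, -0.0, -1.0]]
wrist_force: [-0.4, -0.1, -3.3]
width: 0.049
```

View pics/d7c.png

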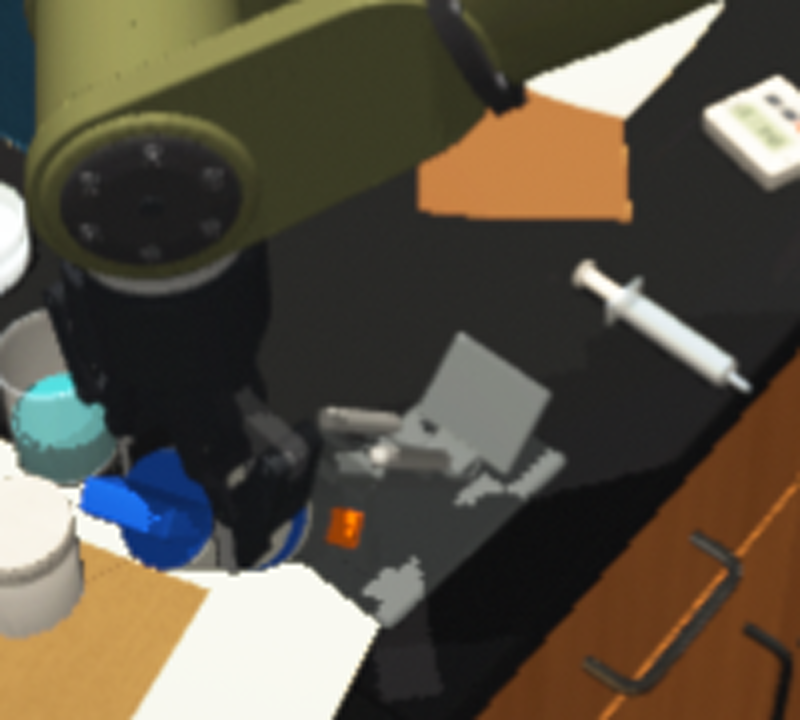

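```bash
python3 -m handwheel '[{"xyz":[-0.003,0,0],"yaw":0,"jaw":0.4},{"xyz":[-0.006,0,0],"yaw":0,"jaw":0.4},{"xyz":[-0.009,0,0],"yaw":0,"jaw":0.4},{"xyz":[-0.012,0,0],"yaw":0,"jaw":0.4},{"xyz":[-0.015,0,0],"yaw":0,"jaw":0.4},{"xyz":[-0.018,0,0],"yaw":0,"jaw":0.4},{"xyz":[-0.02,0,0],"yaw":0,"jaw":0.4},{"xyz":[-0.02,0,0],"yaw":0,"jaw":0.4}]' 20
python3 - <<'E'
from h import *
im=ctrl.read_camera('scene')[:,:,::-1]
cv2.imwrite('pics/s8.png',im)
crop('pics/s8.png','pics/s8c.png',150,220,350,370,4)
E
```

```text
time: 8.55
position: [0.4964, 0.3542, 0.1138]
tool_rot: [[0.32, 0.947, 0.005], [0.947, -0.32, 0.006], [0.007, 0.003, -1.0]]
wrist_force: [2.6, 18.2, 6.8]
width: 0.0492
```

View pics/s8c.png

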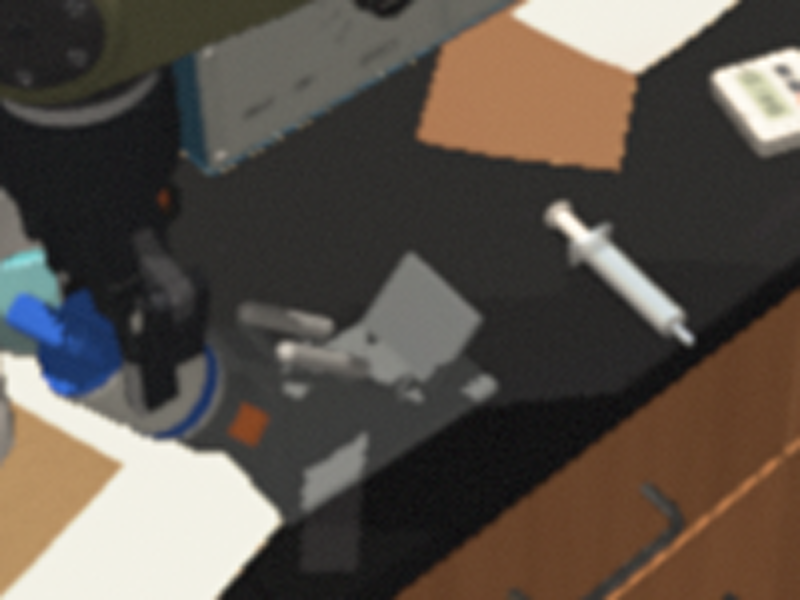

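```bash
python3 - <<'E'
from h import *
import pickle
o=ctrl.get_obs();print(o['position'],o['wrist_force'],o['torque'])
im=ctrl.read_camera('wrist')[:,:,::-1];pickle.dump(o,open('w9.pkl','wb'))
cv2.imwrite('pics/w9.png',im)
im=ctrl.read_camera('side')[:,:,::-1]
cv2.imwrite('pics/d9.png',im)
crop('pics/d9.png','pics/d9c.png',150,240,350,390,4)
E
```

```text
[0.49642782 0.35422872 0.11375718] [ 2.25242505 17.02067922  7.82531069] [ 2.97236041 -0.35131361 -0.08618779]
```

View pics/w9.png

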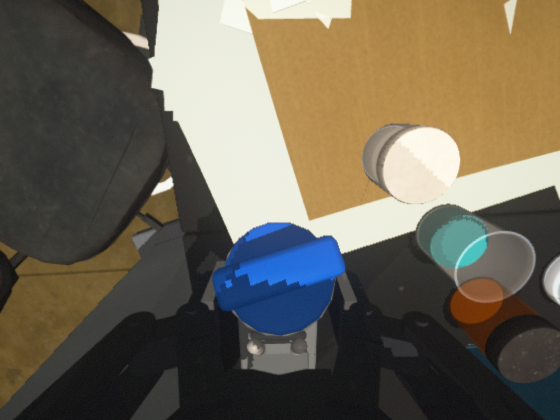

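View pics/d9c.png

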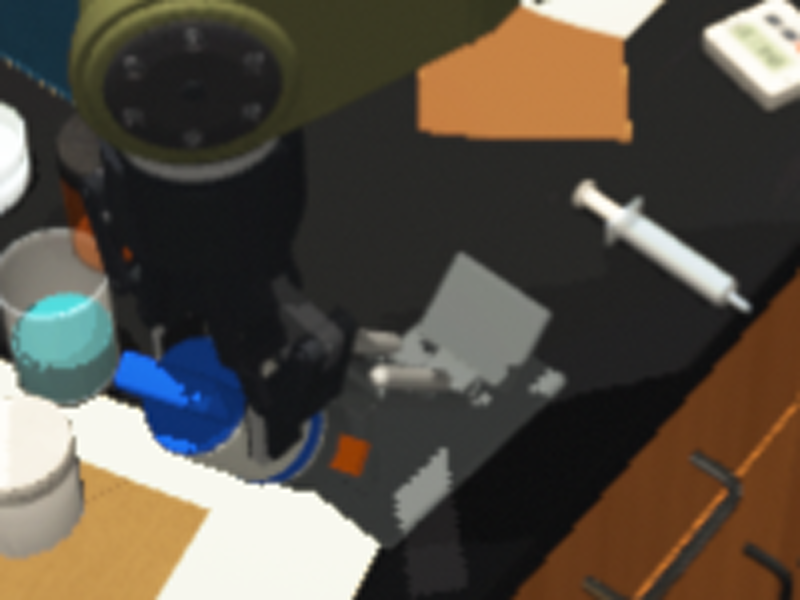

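```bash
cat >> h.py <<'E'
def tilt(uv,o,L=0.040,g=(0.004,0,-0.016)):
    """tilt of the cartridge in the grip from bar-top-centre pixel, grasp contact L below bar top"""
    R=np.array(o['tool_rot']);G=np.array(o['position'])+R@np.array(g)
    e,v=ray('wrist',uv,o);u=R[:,0].copy();u[2]=0;u/=np.linalg.norm(u);n=np.cross(u,[0,0,1])
    # closest intersection of ray with plane through G spanned by u,z
    t=((G-e)@n)/(v@n) if abs(v@n)>1e-6 else None
    # use in-plane: project ray to the plane
    e2=e-((e-G)@n)*n; v2=v-(v@n)*n
    a=v2@v2;b=2*(e2-G)@v2;c=(e2-G)@(e2-G)-L*L
    D=max(b*b-4*a*c,0)
    out=[]
    for s in(-1,1):
        P=e2+v2*(-b+s*D**.5)/(2*a)-G; out.append((round(float(np.degrees(np.arctan2(P@u,P[2]))),1)))
    return out,D
E
python3 - <<'E'
from h import *
import pickle
o=pickle.load(open('w9.pkl','rb'));print(tilt((279,272),o), tilt((279,262),o),tilt((279,282),o))
o4=pickle.load(open('w4.pkl','rb'))
im=cv2.imread('pics/w9.png');h=cv2.cvtColor(im,cv2.COLOR_BGR2HSV)
m=(abs(h[:,:,0].astype(int)-112)<12)&(h[:,:,1]>150)&(h[:,:,2]>60);m[:200]=0;m[345:]=0;m[:,:200]=0;m[:,360:]=0
c=max(cv2.findContours(m.astype('uint8'),0,2)[0],key=cv2.contourArea)
pts=[p for p in c[:,0] if 318>p[0]>238 and (p[1]>300 or p[1]<238)]
print(cv2.fitEllipse(np.array(pts)),len(pts))
E
```

```text
([36.6, -157.0], np.float64(0.006309792292606101)) ([41.8, -165.9], np.float64(0.006035278662713334)) ([31.6, -148.4], np.float64(0.00639990097091217))
((277.98443603515625, 278.5140686035156), (107.73497772216797, 110.28120422363281), 164.54779052734375) 78
```

```bash
python3 -m handwheel '[{"xyz":[-0.003,0,-0.004],"yaw":0,"jaw":0.4},{"xyz":[-0.006,0,-0.008],"yaw":0,"jaw":0.4},{"xyz":[-0.010,0,-0.012],"yaw":0,"jaw":0.4},{"xyz":[-0.014,0,-0.015],"yaw":0,"jaw":0.4},{"xyz":[-0.018,0,-0.018],"yaw":0,"jaw":0.4},{"xyz":[-0.022,0,-0.020],"yaw":0,"jaw":0.4},{"xyz":[-0.026,0,-0.022],"yaw":0,"jaw":0.4},{"xyz":[-0.03,0,-0.024],"yaw":0,"jaw":0.4}]' 20
python3 - <<'E'
from h import *
import pickle
o=ctrl.get_obs();print(o['position'],o['wrist_force'],o['torque'])
im=ctrl.read_camera('wrist')[:,:,::-1];pickle.dump(o,open('w10.pkl','wb'))
cv2.imwrite('pics/w10.png',im)
E
```

```text
time: 9.7
position: [0.4857, 0.3232, 0.1353]
tool_rot: [[0.32, 0.947, -0.0], [0.947, -0.32, -0.0], [-0.0, -0.0, -1.0]]
wrist_force: [2.4, 3.7, -5.6]
width: 0.0477
[0.48567853 0.32319018 0.13528262] [ 2.41156319  3.71811208 -5.56170601] [ 0.65966256 -0.49690761 -0.02957266]
```

View pics/w10.png

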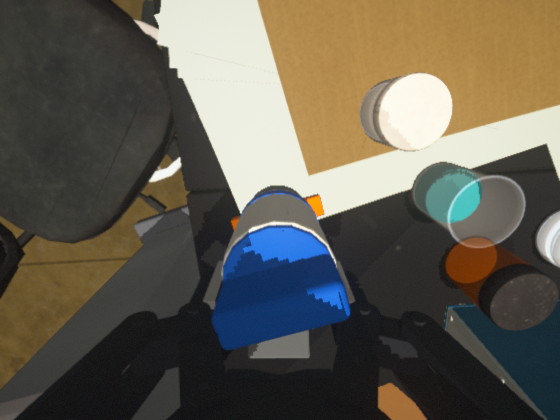

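```bash
python3 - <<'E'
from h import *
import pickle
o=pickle.load(open('w10.pkl','rb'));
for y in (315,325,335):print(tilt((281,y),o))
# lug points at d=10 : lateral +-30; foot centre ray approx mid of lugs
e,v=ray('wrist',(280,213),o);R=np.array(o['tool_rot']);
for L in (.16,.2,.24,.28):print(L,R.T@(e+v*L-np.array(o['position'])))
E
```

```text
([15.6, -119.9], np.float64(0.005482955271480211))
([10.3, -111.3], np.float64(0.004874561315243164))
([4.7, -102.3], np.float64(0.00413261158877265))
0.16 [0.03088428 0.00203609 0.00830182]
0.2 [0.01777091 0.00222684 0.04609074]
0.24 [0.00465754 0.00241758 0.08387967]
0.28 [-0.00845583  0.00260833  0.1216686 ]
```

```bash
python3 -m handwheel '[{"xyz":[0.0,0,-0.03],"yaw":0,"jaw":0.4},{"xyz":[0,0,-0.06],"yaw":0,"jaw":0.4},{"xyz":[-0.01,0,-0.08],"yaw":0,"jaw":0.4},{"xyz":[-0.05,0.015,-0.085],"yaw":0,"jaw":0.4},{"xyz":[-0.09,0.025,-0.085],"yaw":0,"jaw":0.4},{"xyz":[-0.13,0.037,-0.085],"yaw":0,"jaw":0.4},{"xyz":[-0.17,0.048,-0.085],"yaw":0,"jaw":0.4},{"xyz":[-0.2,0.056,-0.085],"yaw":0,"jaw":0.4}]' 20
python3 - <<'E'
from h import *
import pickle
im=ctrl.read_camera('side')[:,:,::-1]
cv2.imwrite('pics/d11.png',im);crop('pics/d11.png','pics/d11c.png',180,150,350,300,4)
o=ctrl.get_obs();print(o['position'],o['wrist_force'],o['torque'])
im=ctrl.read_camera('wrist')[:,:,::-1];pickle.dump(o,open('w11.pkl','wb'))
cv2.imwrite('pics/w11.png',im)
E
```

```text
time: 10.75
position: [0.4739, 0.1139, 0.2201]
tool_rot: [[0.321, 0.947, -0.001], [0.947, -0.321, -0.001], [-0.001, -0.001, -1.0]]
wrist_force: [-0.6, -0.7, -3.5]
width: 0.0474
[0.47380015 0.11157446 0.22013749] [ 0.57491548 -1.55766915 -2.94407285] [-0.13030704 -0.09031212 -0.04369743]
```

View pics/d11c.png

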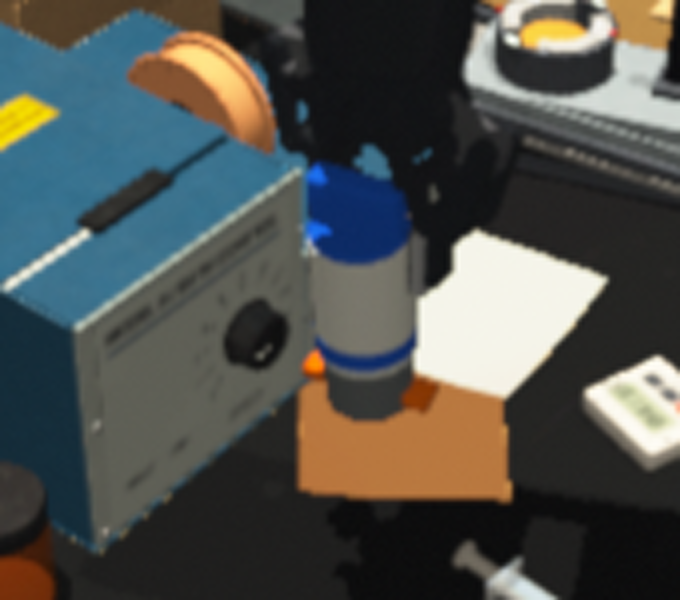

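View pics/w11.png

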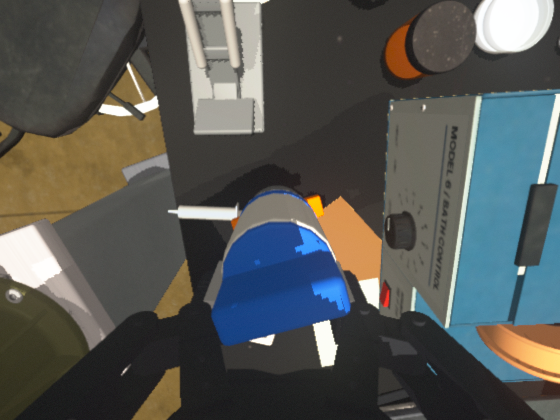

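```bash
python3 -m handwheel '[{"xyz":[0.0,0,0.025],"yaw":0,"jaw":0.4},{"xyz":[0,0,0.055],"yaw":0,"jaw":0.4},{"xyz":[0,0,0.085],"yaw":0,"jaw":0.4},{"xyz":[0,0,0.105],"yaw":0,"jaw":0.4},{"xyz":[0,0,0.12],"yaw":0,"jaw":0.4},{"xyz":[0,0,0.125],"yaw":0,"jaw":0.4},{"xyz":[0,0,0.128],"yaw":0,"jaw":0.4},{"xyz":[0,0,0.13],"yaw":0,"jaw":0.4}]' 20
python3 - <<'E'
from h import *
im=ctrl.read_camera('side')[:,:,::-1]
cv2.imwrite('pics/d12.png',im);crop('pics/d12.png','pics/d12c.png',180,200,350,350,4)
E
```

```text
time: 11.85
position: [0.4751, 0.1161, 0.0907]
tool_rot: [[0.32, 0.947, 0.001], [0.947, -0.32, 0.0], [0.0, 0.001, -1.0]]
wrist_force: [0.2, -0.1, -3.6]
width: 0.0478
```

View pics/d12c.png

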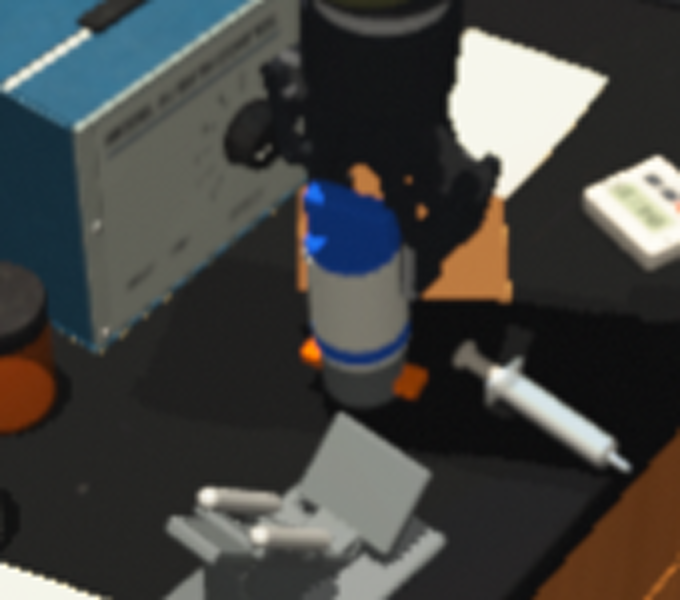

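Creep down to contact.

```bash
python3 -m handwheel '[{"xyz":[0.0,0,0.002],"yaw":0,"jaw":0.4},{"xyz":[0,0,0.004],"yaw":0,"jaw":0.4},{"xyz":[0,0,0.006],"yaw":0,"jaw":0.4},{"xyz":[0,0,0.008],"yaw":0,"jaw":0.4},{"xyz":[0,0,0.010],"yaw":0,"jaw":0.4},{"xyz":[0,0,0.010],"yaw":0,"jaw":0.4},{"xyz":[0,0,0.010],"yaw":0,"jaw":0.4},{"xyz":[0,0,0.010],"yaw":0,"jaw":0.4}]' 20

```

```text
time: 12.9
position: [0.4749, 0.1161, 0.0804]
tool_rot: [[0.32, 0.947, 0.0], [0.947, -0.32, 0.0], [0.0, 0.0, -1.0]]
wrist_force: [0.4, -0.0, -3.0]
width: 0.0475
```

```bash
python3 -m handwheel '[{"xyz":[0.0,0,0.002],"yaw":0,"jaw":0.4},{"xyz":[0,0,0.004],"yaw":0,"jaw":0.4},{"xyz":[0,0,0.006],"yaw":0,"jaw":0.4},{"xyz":[0,0,0.008],"yaw":0,"jaw":0.4},{"xyz":[0,0,0.008],"yaw":0,"jaw":0.4},{"xyz":[0,0,0.008],"yaw":0,"jaw":0.4},{"xyz":[0,0,0.008],"yaw":0,"jaw":0.4},{"xyz":[0,0,0.008],"yaw":0,"jaw":0.4}]' 20

```

```text
time: 13.9
position: [0.4759, 0.1162, 0.0742]
tool_rot: [[0.32, 0.947, 0.003], [0.947, -0.32, 0.0], [0.001, 0.003, -1.0]]
wrist_force: [-5.2, -2.3, 21.3]
width: 0.0477
```

```bash
python3 -m handwheel '[{"xyz":[0.0,0,-0.001],"yaw":0,"jaw":0.4},{"xyz":[0,0,-0.0015],"yaw":0,"jaw":0.4},{"xyz":[0,0,-0.0015],"yaw":0,"jaw":0.65},{"xyz":[0,0,-0.0015],"yaw":0,"jaw":0.8},{"xyz":[0,0,-0.0015],"yaw":0,"jaw":1},{"xyz":[0,0,-0.0015],"yaw":0,"jaw":1},{"xyz":[0,0,-0.0015],"yaw":0,"jaw":1},{"xyz":[0,0,-0.0015],"yaw":0,"jaw":1}]' 20
python3 - <<'E'
from h import *
im=ctrl.read_camera('side')[:,:,::-1]
cv2.imwrite('pics/d13.png',im);crop('pics/d13.png','pics/d13c.png',180,200,350,350,4)
E
```

```text
time: 14.9
position: [0.4748, 0.1161, 0.0738]
tool_rot: [[0.32, 0.947, -0.0], [0.947, -0.32, -0.0], [-0.0, -0.0, -1.0]]
wrist_force: [0.6, 0.0, -0.4]
width: 0.0856
```

View pics/d13c.png

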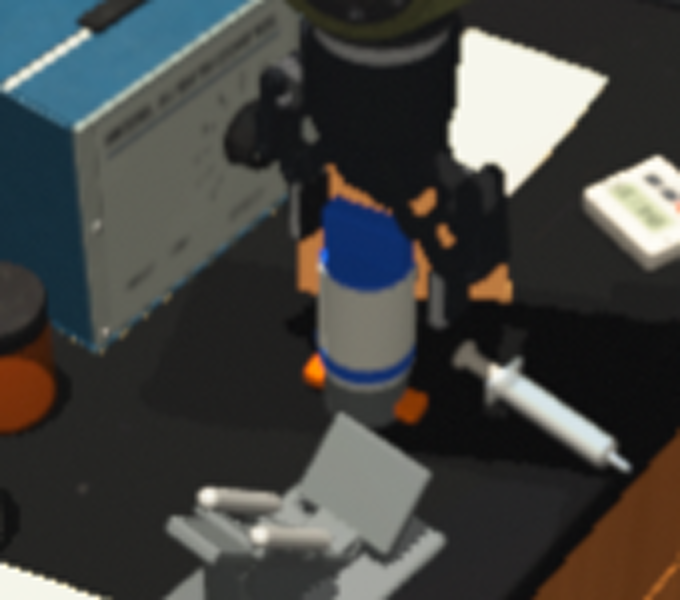

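```bash
python3 -m handwheel '[{"xyz":[0.0,0,-0.04],"yaw":0,"jaw":1},{"xyz":[0,0,-0.09],"yaw":0,"jaw":1},{"xyz":[0,0,-0.14],"yaw":-0.18,"jaw":1},{"xyz":[0,0,-0.18],"yaw":-0.36,"jaw":1},{"xyz":[0,0,-0.2],"yaw":-0.54,"jaw":1},{"xyz":[0,0,-0.2],"yaw":-0.72,"jaw":1},{"xyz":[0,0,-0.2],"yaw":-0.9,"jaw":1},{"xyz":[0,0,-0.2],"yaw":-1.08,"jaw":1}]' 40
python3 -m handwheel '[{"xyz":[0.0,0,0],"yaw":-0.18,"jaw":1},{"xyz":[0,0,0],"yaw":-0.36,"jaw":1},{"xyz":[0,0,0],"yaw":-0.54,"jaw":1},{"xyz":[0,0,0.0],"yaw":-0.66,"jaw":1},{"xyz":[0,0,0],"yaw":-0.66,"jaw":1},{"xyz":[0,0,0],"yaw":-0.66,"jaw":1},{"xyz":[0,0,0],"yaw":-0.66,"jaw":1},{"xyz":[0,0,0],"yaw":-0.66,"jaw":1}]' 40
python3 - <<'E'
from h import *
import pickle
o=ctrl.get_obs();print(o['position'],o['tool_rot'])
im=ctrl.read_camera('wrist')[:,:,::-1];pickle.dump(o,open('w14.pkl','wb'))
cv2.imwrite('pics/w14.png',im)
E
```

```text
time: 15.95
position: [0.4747, 0.1161, 0.2738]
tool_rot: [[-0.689, 0.725, -0.0], [0.725, 0.689, 0.0], [0.0, -0.0, -1.0]]
wrist_force: [-0.8, -0.3, -0.0]
width: 0.085
time: 16.95
position: [0.4748, 0.1161, 0.2738]
tool_rot: [[-0.988, 0.157, -0.0], [0.157, 0.988, 0.0], [0.0, 0.0, -1.0]]
wrist_force: [-0.1, -0.6, 0.7]
width: 0.0853
[0.4747927  0.11605689 0.27377759] [[-9.87605343e-01  1.56957586e-01 -5.63740916e-05]
 [ 1.56957585e-01  9.87605344e-01  2.63587732e-05]
 [ 5.98125636e-05  1.71837239e-05 -9.99999998e-01]]
```

View pics/w14.png

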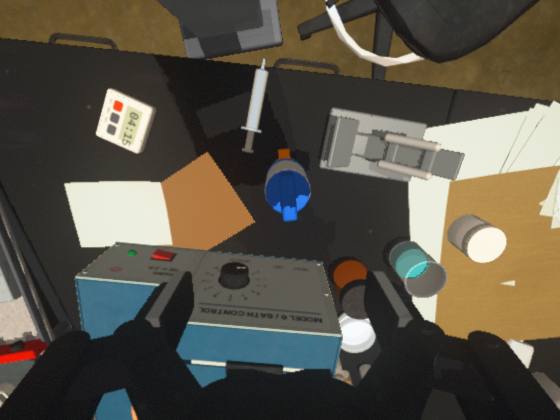

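```bash
python3 - <<'E'
from h import *
crop('pics/w14.png','pics/w14c.png',250,140,330,230,6)
E
```

```text
(no output)
```

View pics/w14c.png

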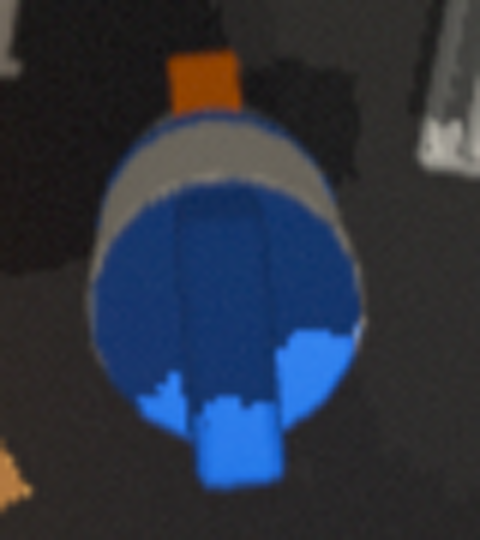

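```bash
python3 - <<'E'
from h import *
import pickle
o=pickle.load(open('w14.pkl','rb'));R=o['tool_rot']
f=lambda x,y,z:onz('wrist',(250+x/6,140+y/6),z,o)
P=[f(*p,.135) for p in((179,217),(263,217),(200,487),(283,474))]
for p in P:print(p.round(4))
c=sum(P)/4;d=(P[0]+P[1]-P[2]-P[3]);print('c',c,'len',np.linalg.norm(d)/2,'ang',np.degrees(np.arctan2(d[1],d[0])),'w',np.linalg.norm(P[0]-P[1]))
lug=f(205,83,.014);print('lug top',lug)
# cap circle at .109
C=[f(*p,.109) for p in((92,300),(362,310))];print('cap mid',sum(C)/2,np.linalg.norm(C[0]-C[1]))
d2=lug-c;print('lug dir',np.degrees(np.arctan2(d2[1],d2[0])), np.linalg.norm(d2[:2]),'tool',np.degrees(np.arctan2(R[1][0],R[0][0])))
print('tool delta',R.T@(c-o['position']))
E
```

```text
[0.4535 0.1203 0.135 ]
[0.4556 0.1334 0.135 ]
[0.4991 0.1166 0.135 ]
[0.499  0.1306 0.135 ]
c [0.47682419 0.12522261 0.135     ] len 0.044642572296638074 ang 175.86778090288172 w 0.013286958533744545
lug top [0.45061754 0.12710004 0.014     ]
cap mid [0.47592261 0.12542786 0.109     ] 0.04746184684540238
lug dir 175.90236132015755 0.02627381689286906 tool 170.96965254223454
tool delta [-0.00057598  0.00936858  0.13877772]
```

```bash
python3 -m handwheel '[{"xyz":[-0.0005,0.009,0.03],"yaw":-0.087,"jaw":1},{"xyz":[-0.0005,0.0094,0.07],"yaw":-0.087,"jaw":1},{"xyz":[-0.0005,0.0094,0.11],"yaw":-0.087,"jaw":1},{"xyz":[-0.0005,0.0094,0.14],"yaw":-0.087,"jaw":1},{"xyz":[-0.0005,0.0094,0.155],"yaw":-0.087,"jaw":1},{"xyz":[-0.0005,0.0094,0.16],"yaw":-0.087,"jaw":0.7},{"xyz":[-0.0005,0.0094,0.161],"yaw":-0.087,"jaw":0.4},{"xyz":[-0.0005,0.0094,0.161],"yaw":-0.087,"jaw":0.1}]' 60
python3 -m handwheel '[{"xyz":[0,0,0],"yaw":0,"jaw":0.05},{"xyz":[0,0,0],"yaw":0,"jaw":0.05},{"xyz":[0,0,0],"yaw":0,"jaw":0.05},{"xyz":[0,0,0],"yaw":0,"jaw":0.05},{"xyz":[0,0,-0.003],"yaw":0,"jaw":0.05},{"xyz":[0,0,-0.008],"yaw":0,"jaw":0.05},{"xyz":[0,0,-0.016],"yaw":0,"jaw":0.05},{"xyz":[0,0,-0.03],"yaw":0,"jaw":0.05}]' 60

```

```text
time: 18.0
position: [0.4772, 0.1253, 0.1136]
tool_rot: [[-0.998, 0.07, 0.001], [0.07, 0.998, 0.0], [-0.001, 0.0, -1.0]]
wrist_force: [-0.7, 0.6, 0.6]
width: 0.0318
time: 19.0
position: [0.4766, 0.1252, 0.1433]
tool_rot: [[-0.998, 0.07, -0.001], [0.07, 0.998, -0.0], [0.001, -0.0, -1.0]]
wrist_force: [0.1, 0.4, -2.4]
width: 0.0134
```

```bash
python3 -m handwheel '[{"xyz":[0,0,-0.05],"yaw":0.1,"jaw":0.05},{"xyz":[0,-0.01,-0.1],"yaw":0.28,"jaw":0.05},{"xyz":[0,-0.04,-0.14],"yaw":0.46,"jaw":0.05},{"xyz":[0,-0.09,-0.16],"yaw":0.64,"jaw":0.05},{"xyz":[0,-0.14,-0.16],"yaw":0.82,"jaw":0.05},{"xyz":[0,-0.19,-0.16],"yaw":1.0,"jaw":0.05},{"xyz":[0,-0.24,-0.16],"yaw":1.18,"jaw":0.05},{"xyz":[-0.004,-0.28,-0.16],"yaw":1.36,"jaw":0.05}]' 60
python3 - <<'E'
from h import *
o=ctrl.get_obs();R=o['tool_rot'];p=o['position']
print(o['joint_pos'],p)
t=np.array([.458,-.294,.303]);print(R.T@(t-p),'yaw',np.arctan2(R[1,0],R[0,0])-np.radians(62.6))
E
```

```text
time: 20.0
position: [0.4606, -0.1561, 0.3039]
tool_rot: [[-0.134, 0.991, 0.001], [0.991, 0.134, -0.0], [-0.001, 0.001, -1.0]]
wrist_force: [1.0, 0.5, -3.1]
width: 0.0132
[-2.30340609e+01  6.13919587e+00  9.07540720e+01 -2.36845811e-03
  8.30474944e+01 -3.07256970e+01] [ 0.4606262  -0.15608756  0.30385396]
[-0.13631951 -0.02106243  0.00091251] yaw 0.6124693270153998
```

```bash
python3 -m handwheel '[{"xyz":[-0.03,-0.005,0],"yaw":0.15,"jaw":0.05},{"xyz":[-0.06,-0.01,0],"yaw":0.3,"jaw":0.05},{"xyz":[-0.09,-0.015,0],"yaw":0.45,"jaw":0.05},{"xyz":[-0.12,-0.02,0],"yaw":0.58,"jaw":0.05},{"xyz":[-0.136,-0.021,0],"yaw":0.612,"jaw":0.05},{"xyz":[-0.136,-0.021,0],"yaw":0.612,"jaw":0.05},{"xyz":[-0.136,-0.021,0],"yaw":0.612,"jaw":0.05},{"xyz":[-0.136,-0.021,0],"yaw":0.612,"jaw":0.05}]' 60
python3 - <<'E'
from h import *
import pickle
o=ctrl.get_obs();R=o['tool_rot'];print(o['joint_pos'].round(2),np.degrees(np.arctan2(R[1,0],R[0,0])))
im=ctrl.read_camera('wrist')[:,:,::-1];pickle.dump(o,open('w15.pkl','wb'))
cv2.imwrite('pics/w15.png',im)
E
```

```text
time: 21.0
position: [0.4597, -0.2912, 0.303]
tool_rot: [[0.452, 0.892, 0.0], [0.892, -0.452, -0.0], [0.0, 0.0, -1.0]]
wrist_force: [-0.3, 0.5, -3.5]
width: 0.0136
[-3.621e+01  1.387e+01  8.184e+01  1.000e-02  8.428e+01 -9.330e+00] 63.11724053779041
```

View pics/w15.png

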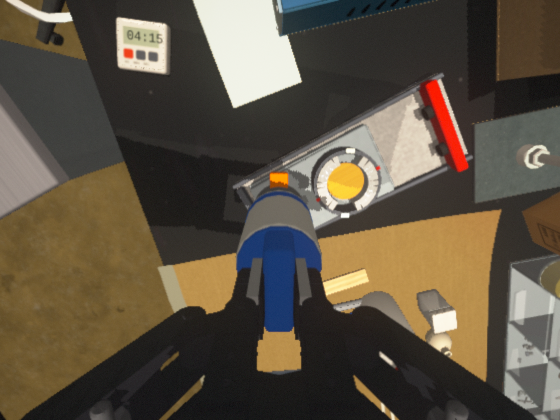

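```bash
python3 - <<'E'
from h import *
crop('pics/w15.png','pics/w15c.png',250,135,400,235,5)
E
```

```text
(no output)
```

View pics/w15c.png

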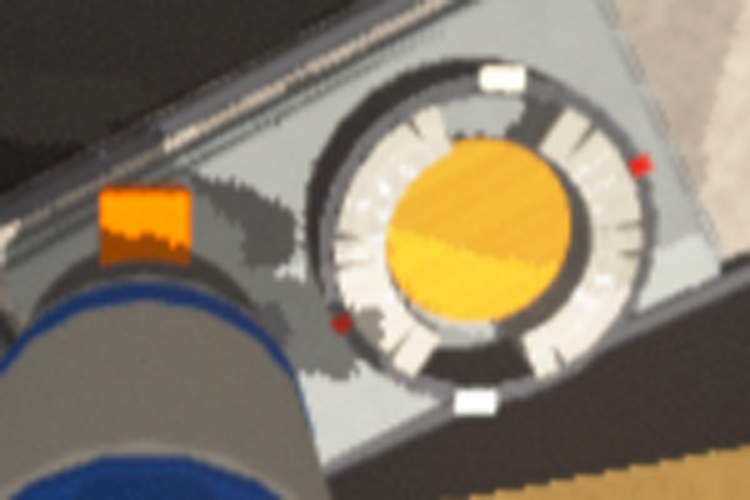

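```bash
python3 - <<'E'
from h import *
import pickle
o=pickle.load(open('w15.pkl','rb'));R=o['tool_rot'];p=o['position']
f=lambda x,y,z:onz('wrist',(250+x/5,135+y/5),z,o)
for z in(.085,.0885,.092):
  r1,r2,w1,w2=[f(*q,z) for q in((642,165),(342,323),(502,77),(475,402))]
  ang=lambda d:np.degrees(np.arctan2(d[1],d[0])).round(2)
  print(z,'red c',((r1+r2)/2).round(4),np.linalg.norm(r1-r2).round(4),ang(r1-r2),'white c',((w1+w2)/2).round(4),np.linalg.norm(w1-w2).round(4),ang(w1-w2))
# lug at foot height: foot z = p.z-.1131 ; lug top +.014
zf=p[2]-.1131
L=[f(x,190,zf+.014) for x in(98,192)];m=sum(L)/2-p
print('lug tip rel tool',R.T@m,np.degrees(np.arctan2(m[1],m[0])),np.linalg.norm(m[:2]))
E
```

```text
0.085 red c [ 0.535  -0.3339  0.085 ] 0.0812 2.48 white c [ 0.5346 -0.3337  0.085 ] 0.0817 62.71
0.0885 red c [ 0.5346 -0.3328  0.0885] 0.0804 2.48 white c [ 0.5343 -0.3326  0.0885] 0.0809 62.71
0.092 red c [ 0.5342 -0.3316  0.092 ] 0.0796 2.48 white c [ 0.5339 -0.3314  0.092 ] 0.0801 62.71
lug tip rel tool [0.03395095 0.00163611 0.09910278] 60.32056669609995 0.033998453961775525
```

```bash
python3 -m handwheel '[{"xyz":[-0.001,0.03,0],"yaw":0.004,"jaw":0.05},{"xyz":[-0.002,0.06,0],"yaw":0.008,"jaw":0.05},{"xyz":[-0.003,0.084,0.01],"yaw":0.008,"jaw":0.05},{"xyz":[-0.003,0.084,0.04],"yaw":0.008,"jaw":0.05},{"xyz":[-0.003,0.084,0.07],"yaw":0.008,"jaw":0.05},{"xyz":[-0.003,0.084,0.085],"yaw":0.008,"jaw":0.05},{"xyz":[-0.003,0.084,0.09],"yaw":0.008,"jaw":0.05},{"xyz":[-0.003,0.084,0.09],"yaw":0.008,"jaw":0.05}]' 60
python3 - <<'E'
from h import *
import pickle
o=ctrl.get_obs();R=o['tool_rot'];print(o['joint_pos'].round(2),np.degrees(np.arctan2(R[1,0],R[0,0])),o['position'])
im=ctrl.read_camera('wrist')[:,:,::-1];pickle.dump(o,open('w16.pkl','wb'))
cv2.imwrite('pics/w16.png',im)
im=ctrl.read_camera('side')[:,:,::-1];cv2.imwrite('pics/d16.png',im)
crop('pics/d16.png','pics/d16c.png',270,110,390,200,6)
E
```

```text
time: 22.05
position: [0.5333, -0.3328, 0.2136]
tool_rot: [[0.461, 0.888, 0.001], [0.888, -0.461, -0.001], [-0.0, 0.001, -1.0]]
wrist_force: [-0.8, 0.5, -2.8]
width: 0.0135
[-35.31  28.03  74.53  -0.    77.38  -7.87] 62.56522338229207 [ 0.53325662 -0.33280214  0.21362737]
```

View pics/w16.png

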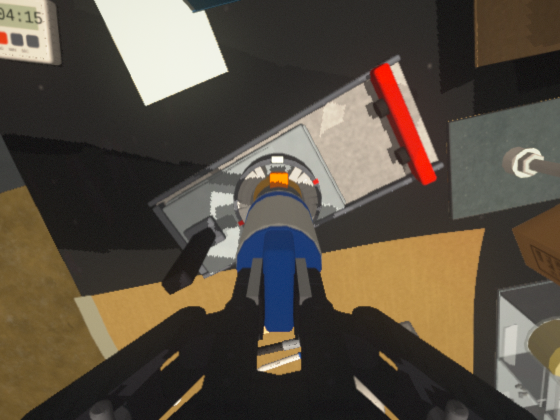

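View pics/d16c.png

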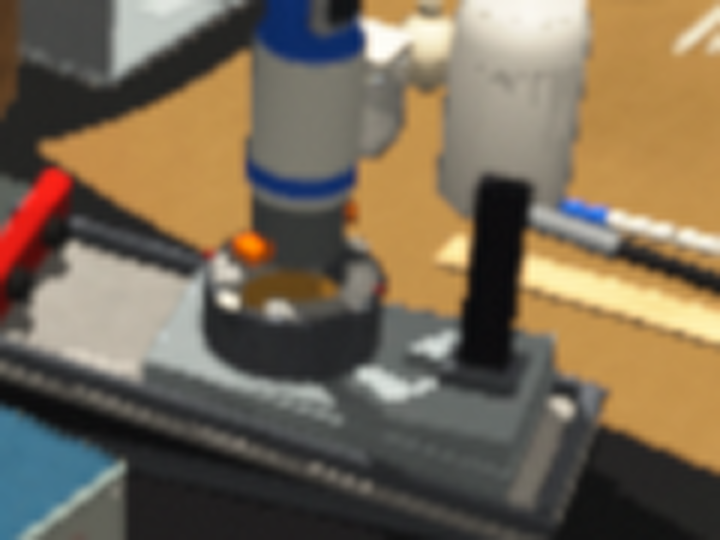

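```bash
python3 - <<'E'
from h import *
import pickle
crop('pics/w16.png','pics/w16c.png',225,145,335,235,6)
E
```

```text
(no output)
```

View pics/w16c.png

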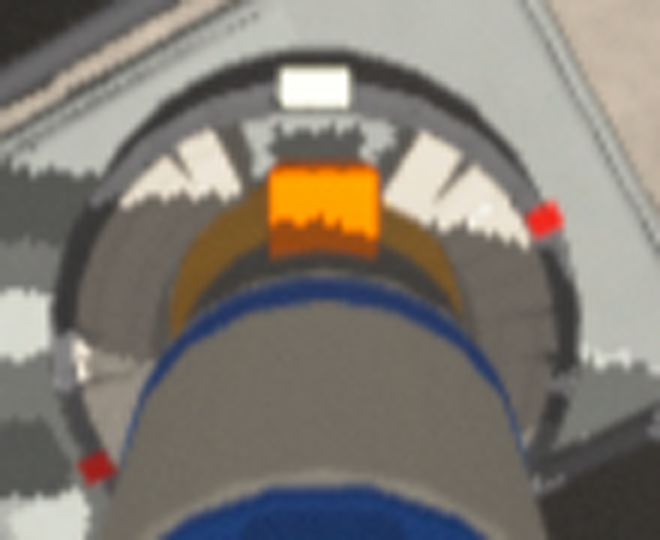

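```bash
python3 - <<'E'
from h import *
import pickle
o=pickle.load(open('w16.pkl','rb'));R=o['tool_rot'];p=o['position']
T=lambda x,y,z:R.T@(onz('wrist',(225+x/6,145+y/6),z,o)-p)
zl=.0905;zf=p[2]-.1131
w=T(315,87,zl);r1=T(546,220,zl);r2=T(97,467,zl);lug=T(324,168,zf+.014)
print('white',w,'redmid',(r1+r2)/2,np.linalg.norm(r1-r2),'lug',lug)
E
```

```text
white [0.04107976 0.00033744 0.12312098] redmid [0.00126544 0.00051601 0.12312777] 0.0796803249630965 lug [0.03396413 0.00163706 0.09909615]
```

```bash
python3 -m handwheel '[{"xyz":[0.0005,-0.001,0],"yaw":0,"jaw":0.05},{"xyz":[0.0005,-0.001,0.004],"yaw":0,"jaw":0.05},{"xyz":[0.0005,-0.001,0.008],"yaw":0,"jaw":0.05},{"xyz":[0.0005,-0.001,0.012],"yaw":0,"jaw":0.05},{"xyz":[0.0005,-0.001,0.016],"yaw":0,"jaw":0.05},{"xyz":[0.0005,-0.001,0.019],"yaw":0,"jaw":0.05},{"xyz":[0.0005,-0.001,0.021],"yaw":0,"jaw":0.05},{"xyz":[0.0005,-0.001,0.021],"yaw":0,"jaw":0.05}]' 80

```

```text
time: 23.15
position: [0.5324, -0.3318, 0.1917]
tool_rot: [[0.461, 0.887, -0.0], [0.887, -0.461, 0.0], [0.0, -0.0, -1.0]]
wrist_force: [0.6, -0.8, -2.3]
width: 0.0133
```

```bash
python3 -m handwheel '[{"xyz":[0,0,0.003],"yaw":0,"jaw":0.05},{"xyz":[0,0,0.006],"yaw":0,"jaw":0.05},{"xyz":[0,0,0.008],"yaw":0,"jaw":0.05},{"xyz":[0,0,0.010],"yaw":0,"jaw":0.05},{"xyz":[0,0,0.012],"yaw":0,"jaw":0.05},{"xyz":[0,0,0.014],"yaw":0,"jaw":0.05},{"xyz":[0,0,0.015],"yaw":0,"jaw":0.05},{"xyz":[0,0,0.015],"yaw":0,"jaw":0.05}]' 80

```

```text
time: 24.15
position: [0.5326, -0.3319, 0.1771]
tool_rot: [[0.461, 0.887, 0.001], [0.887, -0.461, -0.0], [-0.0, 0.001, -1.0]]
wrist_force: [-0.1, 0.8, 6.2]
width: 0.0134
```

```bash
python3 -m handwheel '[{"xyz":[0,0,0.003],"yaw":0,"jaw":0.05},{"xyz":[0,0,0.003],"yaw":0,"jaw":0.05},{"xyz":[0,0,0.003],"yaw":0.08,"jaw":0.05},{"xyz":[0,0,0.003],"yaw":0.16,"jaw":0.05},{"xyz":[0,0,0.003],"yaw":0.24,"jaw":0.05},{"xyz":[0,0,0.003],"yaw":0.34,"jaw":0.05},{"xyz":[0,0,0.003],"yaw":0.42,"jaw":0.05},{"xyz":[0,0,0.003],"yaw":0.5,"jaw":0.05}]' 80
python3 - <<'E'
from h import *
o=ctrl.get_obs();print(o['torque'],o['wrist_force'])
E
```

```text
time: 25.15
position: [0.5326, -0.332, 0.1744]
tool_rot: [[0.831, 0.556, 0.001], [0.556, -0.831, -0.001], [0.0, 0.001, -1.0]]
wrist_force: [-0.2, 1.2, 7.9]
width: 0.0134
[0.03234338 0.11358672 0.09361872] [-0.16673636  1.16108577  7.86749035]
```

```bash
python3 -m handwheel '[{"xyz":[0,0,0],"yaw":0.09,"jaw":0.05},{"xyz":[0,0,0],"yaw":0.18,"jaw":0.05},{"xyz":[0,0,0],"yaw":0.27,"jaw":0.05},{"xyz":[0,0,0],"yaw":0.36,"jaw":0.05},{"xyz":[0,0,0],"yaw":0.45,"jaw":0.05},{"xyz":[0,0,0],"yaw":0.52,"jaw":0.05},{"xyz":[0,0,0],"yaw":0.555,"jaw":0.05},{"xyz":[0,0,0],"yaw":0.555,"jaw":0.05}]' 80
python3 - <<'E'
from h import *
import pickle
o=ctrl.get_obs();R=o['tool_rot'];print(o['torque'],np.degrees(np.arctan2(R[1,0],R[0,0])))
im=ctrl.read_camera('wrist')[:,:,::-1];pickle.dump(o,open('w17.pkl','wb'))
cv2.imwrite('pics/w17.png',im)
E
```

```text
time: 26.15
position: [0.5326, -0.332, 0.1744]
tool_rot: [[0.999, 0.036, 0.001], [0.036, -0.999, -0.001], [0.001, 0.001, -1.0]]
wrist_force: [0.9, -0.1, 7.4]
width: 0.0132
[ 0.06436246  0.09529428 -0.05811429] 2.0777052708813515
```

View pics/w17.png

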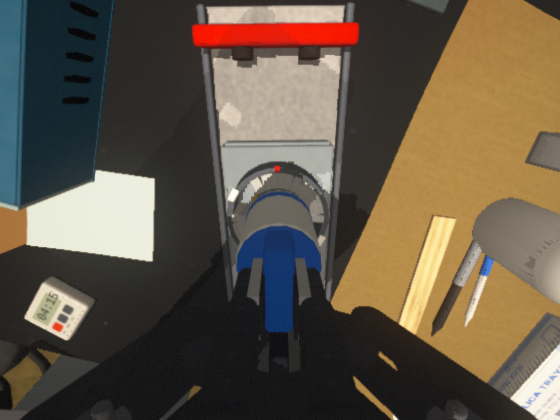

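```bash
python3 -m handwheel '[{"xyz":[0,0,-0.002],"yaw":0,"jaw":0.05},{"xyz":[0,0,-0.004],"yaw":0,"jaw":0.05},{"xyz":[0,0,-0.006],"yaw":0,"jaw":0.05},{"xyz":[0,0,-0.007],"yaw":0,"jaw":0.05},{"xyz":[0,0,-0.007],"yaw":0,"jaw":0.05},{"xyz":[0,0,-0.007],"yaw":0,"jaw":0.05},{"xyz":[0,0,-0.007],"yaw":0,"jaw":0.05},{"xyz":[0,0,-0.007],"yaw":0,"jaw":0.05}]' 60
python3 -m handwheel '[{"xyz":[0,0,0],"yaw":0,"jaw":0.2},{"xyz":[0,0,0],"yaw":0,"jaw":0.4},{"xyz":[0,0,0],"yaw":0,"jaw":0.6},{"xyz":[0,0,0],"yaw":0,"jaw":0.6},{"xyz":[0,0,-0.01],"yaw":0,"jaw":0.6},{"xyz":[0,0,-0.03],"yaw":0,"jaw":0.6},{"xyz":[0,0,-0.06],"yaw":0,"jaw":0.6},{"xyz":[0,0,-0.09],"yaw":0,"jaw":0.6}]' 60
python3 - <<'E'
from h import *
import pickle
o=ctrl.get_obs();R=o['tool_rot'];print(o['position'])
im=ctrl.read_camera('wrist')[:,:,::-1];pickle.dump(o,open('w18.pkl','wb'))
cv2.imwrite('pics/w18.png',im)
im=ctrl.read_camera('side')[:,:,::-1];cv2.imwrite('pics/d18.png',im)
crop('pics/d18.png','pics/d18c.png',260,90,400,210,5)
E
```

```text
time: 27.2
position: [0.5324, -0.3319, 0.1808]
tool_rot: [[0.999, 0.037, 0.0], [0.037, -0.999, -0.0], [0.0, 0.0, -1.0]]
wrist_force: [0.5, -0.8, 3.6]
width: 0.0134
time: 28.2
position: [0.5323, -0.3318, 0.2725]
tool_rot: [[0.999, 0.037, 0.0], [0.037, -0.999, -0.0], [0.0, 0.0, -1.0]]
wrist_force: [0.1, 0.5, 0.2]
width: 0.0515
[ 0.53233775 -0.33177082  0.27253208]
```

View pics/w18.png

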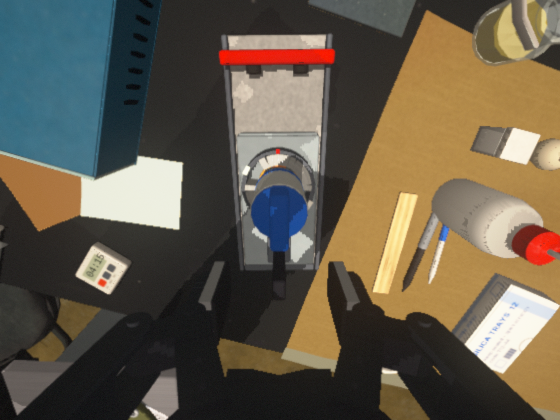

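View pics/d18c.png

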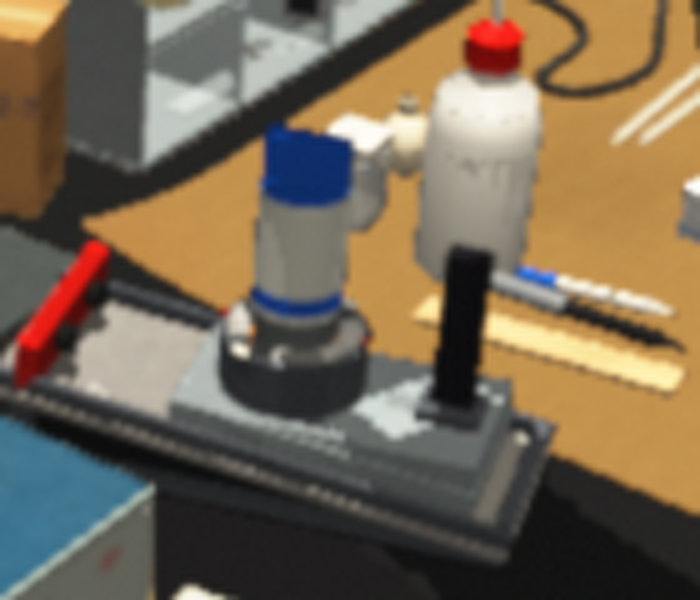

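```bash
python3 - <<'E'
from h import *
crop('pics/w18.png','pics/w18c.png',230,130,330,310,4)
E
```

```text
(no output)
```

View pics/w18c.png

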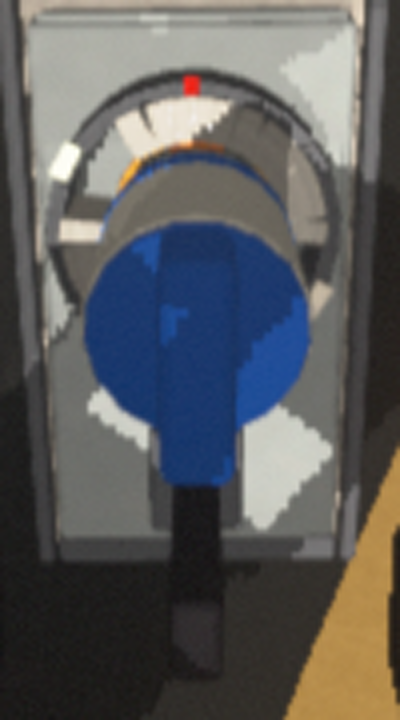

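```bash
python3 - <<'E'
from h import *
import pickle
o=pickle.load(open('w18.pkl','rb'));R=o['tool_rot'];p=o['position']
T=lambda x,y,z:onz('wrist',(230+x/4,130+y/4),z,o)
for z in(.145,.15,.155):
  c=T(197,637,z);print(z,c.round(4),R.T@(c-p),'len',np.linalg.norm(T(197,601,z)-T(197,673,z)),np.linalg.norm(T(174,637,z)-T(221,637,z)))
for z in (.2,.2055,.21):
  print('bar',z,T(199,228,z).round(4),T(199,484,z).round(4),np.linalg.norm(T(199,228,z)-T(199,484,z)))
E
```

```text
0.145 [ 0.4393 -0.3367  0.145 ] [-0.09318526  0.00145751  0.12748925] len 0.021751796270806145 0.012224607034798404
0.15 [ 0.4426 -0.3366  0.15  ] [-0.08989489  0.00144538  0.12249078] len 0.021349606557860015 0.011998574612786288
0.155 [ 0.4459 -0.3364  0.155 ] [-0.08660452  0.00143324  0.1174923 ] len 0.020947416844913892 0.011772542190774114
bar 0.2 [ 0.5625 -0.3323  0.2   ] [ 0.5106 -0.3343  0.2   ] 0.05200838340185999
bar 0.2055 [ 0.5639 -0.3322  0.2055] [ 0.5133 -0.3342  0.2055] 0.0506805125389867
bar 0.21 [ 0.5651 -0.3321  0.21  ] [ 0.5155 -0.334   0.21  ] 0.04959407274209041
```

```bash
python3 -m handwheel '[{"xyz":[-0.045,0,0],"yaw":0,"jaw":0.6},{"xyz":[-0.0895,0,0],"yaw":0,"jaw":0.6},{"xyz":[-0.0895,0,0.04],"yaw":0,"jaw":0.6},{"xyz":[-0.0895,0,0.08],"yaw":0,"jaw":0.6},{"xyz":[-0.0895,0,0.11],"yaw":0,"jaw":0.6},{"xyz":[-0.0895,0,0.125],"yaw":0,"jaw":0.6},{"xyz":[-0.0895,0,0.1375],"yaw":0,"jaw":0.6},{"xyz":[-0.0895,0,0.1375],"yaw":0,"jaw":0.6}]' 60
python3 -m handwheel '[{"xyz":[0,0,0],"yaw":0,"jaw":0.4},{"xyz":[0,0,0],"yaw":0,"jaw":0.2},{"xyz":[0,0,0],"yaw":0,"jaw":0.05},{"xyz":[0,0,0],"yaw":0,"jaw":0.05},{"xyz":[0,0,0],"yaw":0,"jaw":0.05},{"xyz":[0,0,0],"yaw":0,"jaw":0.05},{"xyz":[0,0,0],"yaw":0,"jaw":0.05},{"xyz":[0,0,0],"yaw":0,"jaw":0.05}]' 60
python3 - <<'E'
from h import *
im=ctrl.read_camera('side')[:,:,::-1];cv2.imwrite('pics/d19.png',im)
crop('pics/d19.png','pics/d19c.png',250,60,400,200,5)
E
```

```text
time: 29.3
position: [0.4429, -0.3351, 0.1331]
tool_rot: [[0.999, 0.037, -0.0], [0.037, -0.999, 0.0], [-0.0, -0.0, -1.0]]
wrist_force: [-0.5, 0.4, -0.3]
width: 0.0512
time: 30.3
position: [0.4431, -0.3353, 0.1341]
tool_rot: [[0.999, 0.037, 0.001], [0.037, -0.999, -0.001], [0.001, 0.001, -1.0]]
wrist_force: [-2.1, 1.4, 5.4]
width: 0.0125
```

View pics/d19c.png

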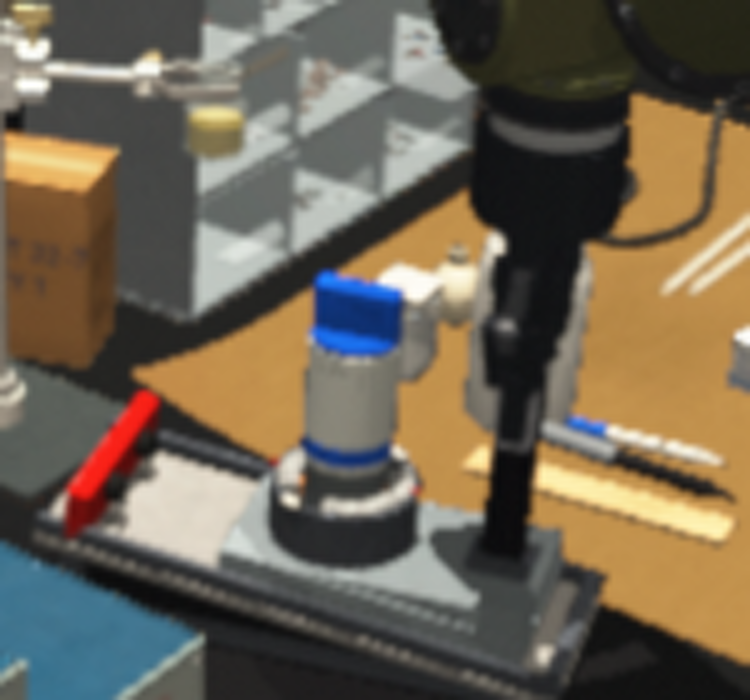

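```bash
python3 -m handwheel '[{"xyz":[0.006,0,-0.0007],"yaw":0,"jaw":0.05},{"xyz":[0.014,0,-0.0017],"yaw":0,"jaw":0.05},{"xyz":[0.023,-0.0002,-0.0028],"yaw":0,"jaw":0.05},{"xyz":[0.032,-0.0002,-0.0039],"yaw":0,"jaw":0.05},{"xyz":[0.041,-0.0003,-0.005],"yaw":0,"jaw":0.05},{"xyz":[0.05,-0.0003,-0.0061],"yaw":0,"jaw":0.05},{"xyz":[0.057,-0.0004,-0.007],"yaw":0,"jaw":0.05},{"xyz":[0.06,-0.0004,-0.0074],"yaw":0,"jaw":0.05}]' 60

```

```text
time: 31.35
position: [0.5029, -0.3325, 0.1415]
tool_rot: [[0.999, 0.037, -0.0], [0.037, -0.999, -0.0], [-0.0, 0.0, -1.0]]
wrist_force: [-6.1, 1.9, 6.7]
width: 0.013
```

```bash
python3 -m handwheel '[{"xyz":[0.003,0,-0.0004],"yaw":0,"jaw":0.05},{"xyz":[0.005,0,-0.0006],"yaw":0,"jaw":0.05},{"xyz":[0.007,0,-0.0009],"yaw":0,"jaw":0.05},{"xyz":[0.008,0,-0.001],"yaw":0,"jaw":0.05},{"xyz":[0.009,0,-0.0011],"yaw":0,"jaw":0.05},{"xyz":[0.01,0,-0.0012],"yaw":0,"jaw":0.05},{"xyz":[0.01,0,-0.0012],"yaw":0,"jaw":0.05},{"xyz":[0.01,0,-0.0012],"yaw":0,"jaw":0.05}]' 60

```

```text
time: 32.35
position: [0.5075, -0.3323, 0.1421]
tool_rot: [[0.999, 0.036, -0.013], [0.036, -0.999, 0.003], [-0.013, -0.003, -1.0]]
wrist_force: [-50.8, 7.9, 22.5]
width: 0.0127
```

```bash
python3 -m handwheel '[{"xyz":[-0.0015,0,0],"yaw":0,"jaw":0.05},{"xyz":[-0.003,0,0.0003],"yaw":0,"jaw":0.05},{"xyz":[-0.004,0,0.0005],"yaw":0,"jaw":0.05},{"xyz":[-0.004,0,0.0005],"yaw":0,"jaw":0.05},{"xyz":[-0.004,0,0.0005],"yaw":0,"jaw":0.2},{"xyz":[-0.004,0,0.0005],"yaw":0,"jaw":0.4},{"xyz":[-0.004,0,0.0005],"yaw":0,"jaw":0.6},{"xyz":[-0.004,0,0.0005],"yaw":0,"jaw":0.6}]' 60
python3 -m handwheel '[{"xyz":[0,0,-0.02],"yaw":0,"jaw":0.6},{"xyz":[0,0,-0.05],"yaw":0,"jaw":0.6},{"xyz":[0,0,-0.09],"yaw":0,"jaw":0.6},{"xyz":[-0.02,0,-0.13],"yaw":0,"jaw":0.6},{"xyz":[-0.04,0,-0.14],"yaw":0,"jaw":0.6},{"xyz":[-0.06,0,-0.14],"yaw":0,"jaw":0.6},{"xyz":[-0.06,0,-0.14],"yaw":0,"jaw":0.6},{"xyz":[-0.06,0,-0.14],"yaw":0,"jaw":0.6}]' 60
python3 - <<'E'
from h import *
import pickle
o=ctrl.get_obs();pickle.dump(o,open('w20.pkl','wb'))
im=ctrl.read_camera('wrist')[:,:,::-1];cv2.imwrite('pics/w20.png',im)
im=ctrl.read_camera('side')[:,:,::-1];cv2.imwrite('pics/d20.png',im)
crop('pics/d20.png','pics/d20c.png',230,80,380,220,5)
E
```

```text
time: 33.35
position: [0.509, -0.3323, 0.1414]
tool_rot: [[0.999, 0.037, 0.0], [0.037, -0.999, -0.0], [0.0, 0.0, -1.0]]
wrist_force: [-0.2, -0.0, -0.2]
width: 0.0511
time: 34.35
position: [0.4494, -0.3344, 0.2813]
tool_rot: [[0.999, 0.037, 0.0], [0.037, -0.999, 0.0], [0.0, -0.0, -1.0]]
wrist_force: [-0.8, -0.3, -0.2]
width: 0.0513
```

View pics/d20c.png

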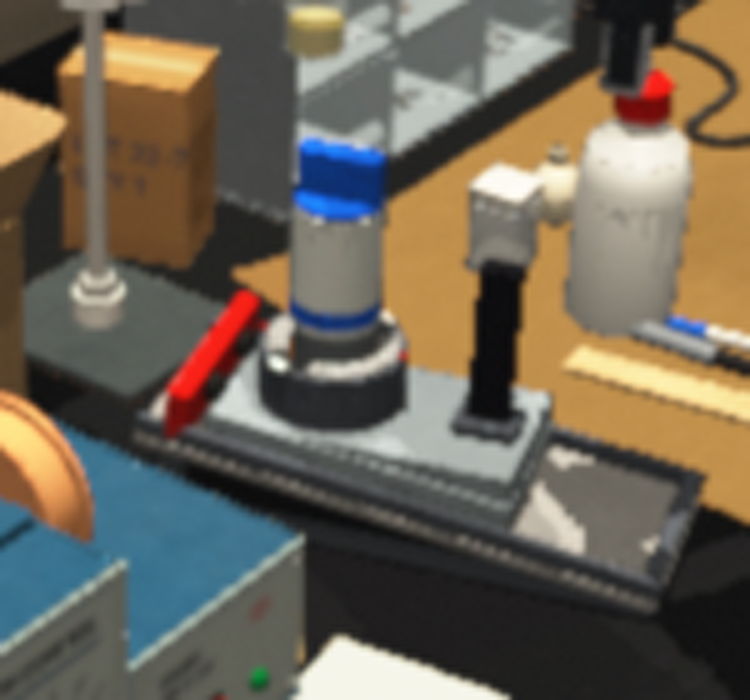

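View pics/w20.png

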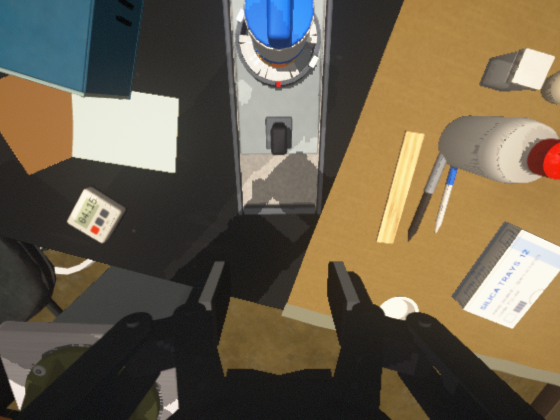

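View pics/d20.png

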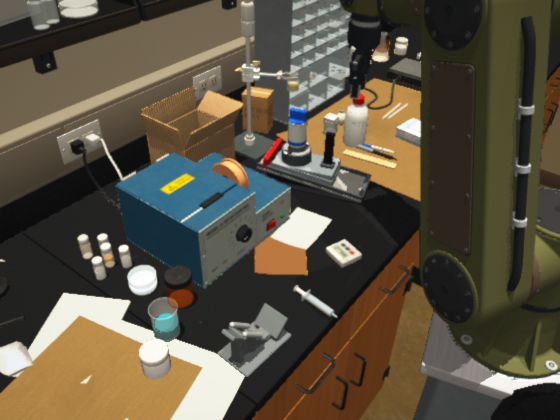

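```bash
python3 - <<'E'
from h import *
im=ctrl.read_camera('scene')[:,:,::-1];cv2.imwrite('pics/s21.png',im)
crop('pics/s21.png','pics/s21c.png',260,80,400,200,5)
E
```

```text
(no output)
```

View pics/s21c.png

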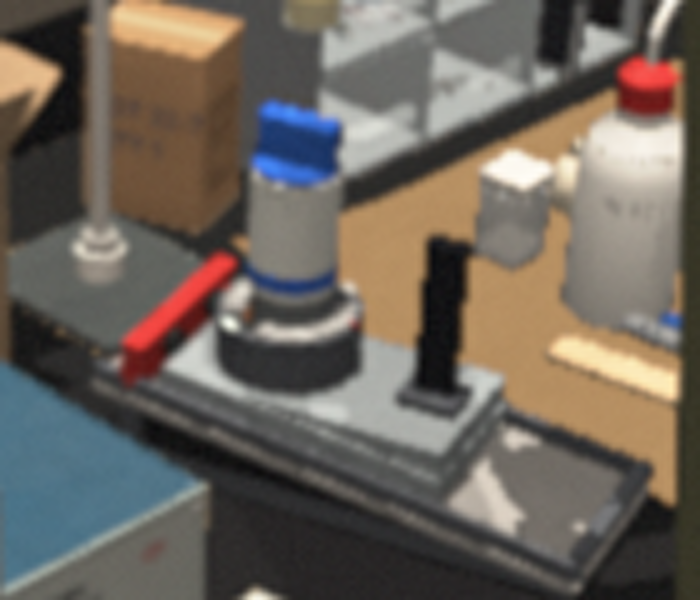

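```bash
python3 - <<'E'
from cell import ctrl
print(ctrl.get_obs()['time'],ctrl.finish_job())
E
```

```text
the job is handed in; nothing more can be done
34.5 None
```

I handed the job in at 34.5 s. The cartridge sits in the carriage's socket, turned to the lock mark, and the carriage is up against the red stop.

- **Standing it up:** the cartridge did not swing upright in the grip. I tipped it upright by nudging its foot against the fixed block at the back of the rest, at about 18 N. I then stood it on the bare bench at about (0.475, 0.12), opened the jaws and lifted clear. It stood steadily.
- **Locking:** I retook it by the blue bar and set it in with the lugs in the slots. I pressed it about 27 mm below the lip and twisted it 60° clockwise. I let the spring lift it and released it while the carriage was still near the foot of the ramp.
- **Pushing:** I moved the carriage up about 64 mm, holding the post. The wrist force then jumped to about 51 N against the stop, under the 120 N limit. I eased off, released and moved clear.

**Last checks:**
- The pictures show the cartridge upright in the socket, with the bar in line with the ramp and the red mark. The carriage's front is against the red stop.
- The jar, timer and beaker look untouched, and the robot was touching nothing when I handed in.
- I did not tug the cartridge to prove the lock. The evidence for it is the bar's angle, the spring forces and the pictures.
- Foot depth is the least certain figure. At the last gripped reading, depth estimates ranged from 18 to 23 mm below the lip, against 20 mm when locked. That spread is within the force noise and the 2 mm camera calibration.

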